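Restock the studio tape caddy

ROBOT

A 6-joint arm with a two-finger parallel gripper is mounted at the origin on the work surface. World frame = base frame: x ahead of the robot, y to its left, z up, the work surface at z = 0. Lengths are in m, angles in rad, forces in N, time in s.
With the tool pointing down it reaches from about 0.325 to 1 m from the base axis. Payload 5.1 kg.
Tool frame: the origin (TCP) lies at the very end of the fingers, on their centre line; the grasp point (between the pads) lies bot.pinch_z behind it (bot.pinch_z is the distance from the TCP to the grasp point, in m); z points along the fingers, y is the line along which they close (so a half turn about z gives the same grasp; the last joint's range is limited). The gripper opens to 85 mm and grips with 20 to 120 N. Pads are 22 mm wide; open, the fingers measure 114 mm over their backs; the gripper's body (76 mm by 85 mm) begins 54 mm behind the grasp point. The pads swing forward as they close: fully open they stand 13 mm farther back than shut.
Start: joints at [1.08, 0.124, 1.65, -0, 1.367, -0.083], TCP at [0.258, 0.597, 0.231] pointing down, gripper open.
Joint ranges: [-2.61, 2.61], [-1.02, 2.33], [0.03, 2.71], [-1.35, 4.49], [0.32, 2.68], [-2.91, 2.91]. Speed limits (rad/s): [2.57, 2.57, 3.14, 3.14, 3.14, 3.14].

INTERFACE

Orientations are given as a 3x3 rotation matrix whose columns are the frame's x, y, z axes.
In Python, from bench import monitor, imaging, order, bot gives the robot as it stands.
- The arm moves only by the tool drive_tool, never from a script. Its argument "commands" is a list of rows, each an object of numbers: "dx", "dy", "dz": the shift along the tool's x, y, z as a fraction of full scale; "rx", "ry", "rz": the turn, a rotation vector about the tool's x, y, z as a fraction of full scale; "jaw": the closure, from -1 (fully open) to 1 (shut). A call has 1 to 12 rows; each row is the pose to reach, as a shift and turn from the pose commanded when the call began, along the tool's axes at that moment, turning the shorter way round; what a row does not reach only later rows make up. Full scale, the value 1, is 20 cm for a shift and 180 degrees for a turn. A row lasts 1/8 s, in which the tool goes at most 62.5 mm and 10.7 degrees, less where a joint would pass 70% of its speed; a pose out of reach is approached as far as the arm can. A call with a number of a shift or a turn outside -1 to 1 is refused whole. A call with a gripper value outside its range is refused whole. The fingers move at their own pace and stop on an object; "grip_force" is the grip in N (left out, the last holds). Time passes only in rows, so rows that repeat a pose let the fingers close. It gives the time, the measured TCP pose, the force, the opening and the grip force at its end, in the units of the state.
- monitor.get_obs(): the state, without advancing time (a new reading comes with each control period).
- imaging.grab_frame(name): name is "scene" or "top" or "wrist"; returns a dict with "frame" (420x560x3 uint8, red, green, blue), "vertical_fov" (degrees; the focal length in pixels is half the picture's height over the tangent of half this angle, whatever the lens; pixels are square), "cx", "cy" (the principal point, pixels), "world_to_cam" (4x4, takes a point from world to camera coordinates). Camera axes: x right, y up, looking along -z (the intrinsics and any distortion apply to the point x, -y, -z); pixel columns grow to the right and rows downward; lengths in m; the calibration is good to about 2 mm. A picture is of the moment at which its call begins. There is no depth.
- order.sign_off(): hands the job in; it is judged then, once.
Trained networks look in a picture, given as the dict that the camera call returned (one of the last four; its "shot" number tells which), for a name from the list of things; names that differ only in an ending like _2 or _b are one class to them, and where a whole thing is asked for, a point or a joint stands for the part that bears it (a point fixed in the world has none). Each returns a list of dicts, best first, with "conf" (0 to 1); they miss things now and then, are a little off and sometimes report something else, mostly with a low value. They report only what shows in the picture. A call takes as long as a camera call. They do not tell look-alikes from the thing itself.
- imaging.boxes_of(picture, query): "box" ([left, top, width, height] in pixels, round what is visible of it).
- imaging.trace(picture, query): "mask" (420x560 bool, what is visible of it) and "box" ([left, top, width, height] in pixels, round what is visible of it).
- imaging.spot_point(picture, query): "point" ([row, column] in pixels: a listed point, or the origin of a listed thing).
The state is a dict: "clock": time; "joints": joint angles; "joint_vel": joint speeds; "tau": joint torques, N m; "ee_pos": TCP position; "tcp_rot": TCP orientation; "contact_force": force on the tool from outside, world axes, zero at the start; "ft_torque": the same for the moment, N m; "opening": finger opening in m; "gripper_force": force on a finger pad.
Only numpy, scipy, OpenCV 4.12 (cv2) and the standard library are available. Lean on these libraries where they do the work, as an engineer would, in place of code of your own. Each camera call takes 0.05 s, during which the arm holds its last target. There are 200 camera calls.

TASK

Restock the wooden tape caddy for the next class: swing its keeper arm up, thread every tape roll lying on the table onto the post and fully down, the largest first and each next smaller one after it, and only then swing the keeper down until it rests in its catch. Also, whenever it suits you, slide the spreader's flat blade into the slot in the caddy's wing until its orange grip meets the wood. Leave the other things on the table where they are.

Things in the scene. Friction and masses are not known exactly. Their poses are not given: they have to be found in the camera images.
- caddy: pale wooden tape caddy, fixed to the table; origin at table level under the post's axis; x away from the robot, y left, z up (it may be yawed). Deck top 25 mm up, over x -90 to +90, y -78 to +65 mm; on its right a wing of the same height with the slot, x -50 to +70, y -78 to -140 mm. On the deck stand the post, the catch tower in front and the hinge tower behind
- post_foot (a point): on the post's axis, at the deck's top (25 mm above the table). The aluminium post is 22 mm in diameter, 62 mm tall above the deck, its top 10 mm tapered to 12 mm; a roll has 4 mm play all round
- catch (a point): where the closed keeper rests: top of the front catch tower, 91 mm above the table, between two brass cheeks 18 mm apart that rise to 105 mm. The tower spans caddy x -69 to -81 mm, y within 16 mm
- slot_mouth (a point): centre of the mouth of the slot, in the wing's front face (caddy x -50, y -100 mm), 6.5 mm above the table. The slot runs straight along caddy +x through the wing, 44 mm wide (y) and 13 mm high, its floor the table itself
- keeper (a joint): keeper arm: steel bar 12 mm wide, 8 mm thick, 70 g, hinged on the rear tower about the caddy's y axis (rad): 0 = closed, level over the post's top, resting in the catch; grows as its knob swings up and over, away from the robot; 1.57 = upright; stop at 1.95. The stiff hinge (friction 0.14 N m) stays where it is left
- keeper_knob (a point): centre of the red barrel knob, 18 mm in diameter and 22 mm long (along the hinge axis), flat-ended, at the keeper's free end, 183 mm from the hinge axis. Closed, it is 95 mm above the table and 31 mm in front of the catch tower's middle. It can be pinched from above by its flat ends (caddy y); the arm then turns between the fingers
- keeper_hinge (a point): middle of the keeper's hinge axis (caddy x 77, y 0, 95 mm above the table). The hinge tower below spans caddy x 70 to 84 mm, y within 15 mm, up to 104 mm above the table
- spreader: flat glue spreader lying flat: white blade 5 mm thick, 36 mm wide, 96 mm long, with an orange upright grip 36 mm long (x), 14 mm wide (y), up to 34 mm above the table, to be pinched across its 14 mm. Origin on the underside beneath the grip's middle; x points along the blade to its free end, 78 mm from the origin (18 mm of blade lies behind)
- spreader_shoulder (a point): front face of the spreader's orange grip, 18 mm ahead (x) of the spreader's origin, 6.5 mm up; the blade ahead of it is 60 mm long. Fully in, this face meets the wing's front face at the slot's mouth
- roll_blue: origin = centre of the blue tape roll, a rigid flat ring 68 mm in outer diameter, 14 mm thick, with a 30 mm hole; z is the ring's axis. It starts flat on the table (this point 7 mm up), or is absent
- roll_yellow: origin = centre of the yellow tape roll, a rigid flat ring 62 mm in outer diameter, 14 mm thick, with a 30 mm hole; z is the ring's axis. It starts flat on the table (this point 7 mm up), or is absent
- roll_red: origin = centre of the red tape roll, a rigid flat ring 56 mm in outer diameter, 14 mm thick, with a 30 mm hole; z is the ring's axis. It starts flat on the table (this point 7 mm up), or is absent
- roll_green: origin = centre of the green tape roll, a rigid flat ring 50 mm in outer diameter, 14 mm thick, with a 30 mm hole; z is the ring's axis. It starts flat on the table (this point 7 mm up), or is absent
- roll_white: origin = centre of the white tape roll, a rigid flat ring 44 mm in outer diameter, 14 mm thick, with a 30 mm hole; z is the ring's axis. It starts flat on the table (this point 7 mm up), or is absent
- ink_jar: bystander, to be left alone: bottle of black ink, grey glass, 64 mm wide, 66 mm tall, open neck
- jar_cap: bystander, to be left alone: black screw cap of the ink jar, 48 mm wide, 16 mm tall, lying flat
- glue: bystander, to be left alone: white glue bottle with orange cap, 44 mm wide, 110 mm tall
- water_bowl: bystander, to be left alone: white ceramic bowl, 110 mm wide, 50 mm tall
- eraser: bystander, to be left alone: white eraser 50 x 22 x 13 mm
- brush: bystander, to be left alone: paint brush 190 mm long, lying flat
Mind the look-alikes: they are no part of the job. Leave any red or turquoise look-alike of the spreader alone.

How it is judged:
On the way, in this order (a step that is already met when the one before it is completed fails the run):
1. the keeper arm is swung up clear of the post (beyond 1.3 rad) (value of joint keeper above 1.3 rad), for 0.2 s.
2. the blue roll, if there is one, is down the post: on the deck or on the larger roll below, the larger ones having gone first (horizontal distance between roll_blue and post_foot below 0.008 m and z of roll_blue in the frame of caddy below 0.082 m and z of roll_blue in the frame of caddy below 0.036 m), for 0.2 s.
3. the yellow roll, if there is one, is down the post: on the deck or on the larger roll below, the larger ones having gone first (horizontal distance between roll_yellow and post_foot below 0.008 m and z of roll_yellow in the frame of caddy below 0.082 m and (z of roll_yellow in the frame of caddy below 0.036 m or distance between roll_yellow and roll_blue below 0.019 m)), for 0.2 s.
4. the red roll, if there is one, is down the post: on the deck or on the larger roll below, the larger ones having gone first (horizontal distance between roll_red and post_foot below 0.008 m and z of roll_red in the frame of caddy below 0.082 m and (z of roll_red in the frame of caddy below 0.036 m or distance between roll_red and roll_blue below 0.019 m or distance between roll_red and roll_yellow below 0.019 m)), for 0.2 s.
5. the green roll, if there is one, is down the post: on the deck or on the larger roll below, the larger ones having gone first (horizontal distance between roll_green and post_foot below 0.008 m and z of roll_green in the frame of caddy below 0.082 m and (z of roll_green in the frame of caddy below 0.036 m or distance between roll_green and roll_blue below 0.019 m or distance between roll_green and roll_yellow below 0.019 m or distance between roll_green and roll_red below 0.019 m)), for 0.2 s.
6. the white roll, if there is one, is down the post: on the deck or on the larger roll below, the larger ones having gone first (horizontal distance between roll_white and post_foot below 0.008 m and z of roll_white in the frame of caddy below 0.082 m and (z of roll_white in the frame of caddy below 0.036 m or distance between roll_white and roll_blue below 0.019 m or distance between roll_white and roll_yellow below 0.019 m or distance between roll_white and roll_red below 0.019 m or distance between roll_white and roll_green below 0.019 m)), for 0.2 s.
7. the keeper arm is swung down into its catch (value of joint keeper below 0.06 rad), for 0.3 s.
At the end, for the whole second after the job is handed in: Every roll present round the post (within 8 mm), on the deck or within 19 mm (centres) of a larger roll; keeper below 0.06 rad; spreader in the slot, front of its grip within 6 mm of the wing's face, 8 mm of mid-slot, 0.25 rad of its direction; all at rest (all of step 2 and all of step 3 and all of step 4 and all of step 5 and all of step 6 and value of joint keeper below 0.06 rad and x of spreader_shoulder in the frame of caddy between -0.056 and -0.044 m and y of spreader_shoulder in the frame of caddy between -0.108 and -0.092 m and z of spreader_shoulder in the frame of caddy below 0.012 m and angle between the x axis of spreader and the x axis of caddy, either way round below 0.25 rad and linear speed of each of roll_blue, roll_yellow, roll_red, roll_green, roll_white, spreader below 0.02 m/s); the robot touches nothing.
It fails at once if a bystander is pushed 5 cm away (distance of any of ink_jar, jar_cap, glue, water_bowl, eraser, brush from where it was at the start of the episode above 0.05 m).
It fails at once if the ink jar, glue bottle or bowl is knocked over (angle between any of ink_jar, glue, water_bowl's own z axis and vertical above 0.6 rad).
Of roll_blue, roll_yellow, roll_red, roll_green, roll_white only 3 to 4 are there at a start; the rules pass over those that are not, and their reading is None.
At some moment in a run one of roll_blue, roll_yellow, roll_red, roll_green, roll_white, spreader may be knocked a few centimetres aside while the robot is not near it.
Once in a run the grip may slacken for a moment while it holds something.
It also fails if it takes over 208 s, if anything falls off the work surface, if the arm or the gripper's body presses on something with over 40 N, if the wrist force passes 120 N, or if a joint passes its speed limit or range.

## Working session

There is one attempt and no reset: what is moved stays moved. The work goes in short steps, Python scripts to look and compute and a tool call to move; the robot and the scene stay as the last step left them, time stands still between calls to the robot, and variables do not carry over. Pictures are saved under pics/ and viewed, at most 14 in all, crops included, and the job is handed in when it is done.

Besides the shell and the picture viewer there is one more tool, called after "Request:" as name([rows], argument=value, ...), one row to a line, values as JSON. drive_tool: Moves the arm, as the interface text tells. Shift numbers are shares of 20 cm and turn numbers shares of 180 degrees, none past 1 either way. Its arguments: {"type":"object","properties":{"commands":{"type":"array","items":{"type":"object","properties":{"dx":{"type":"number","minimum":-1,"maximum":1},"dy":{"type":"number","minimum":-1,"maximum":1},"dz":{"type":"number","minimum":-1,"maximum":1},"rx":{"type":"number","minimum":-1,"maximum":1},"ry":{"type":"number","minimum":-1,"maximum":1},"rz":{"type":"number","minimum":-1,"maximum":1},"jaw":{"type":"number"}}}},"grip_force":{"type":"number"}},"required":["commands"]}

```bash
ls; mkdir -p pics; python3 - <<'E'
from bench import monitor, imaging, order, bot
import cv2, numpy as np
print(bot.pinch_z)
o=monitor.get_obs(); print(o)
ims=[]
for n in ("scene","top"):
    p=imaging.grab_frame(n); print(n,p["vertical_fov"],p["cx"],p["cy"],[k for k in p if k!="frame"]); print(p["world_to_cam"])
    cv2.imwrite(f"pics/{n}0.png",cv2.resize(p["frame"][:,:,::-1],(784,588),interpolation=cv2.INTER_CUBIC))
E
```

```text
pics
0.0187
{'clock': 0.0, 'joints': array([ 1.08036163e+00,  1.24544294e-01,  1.65169833e+00, -1.52080341e-05,
        1.36750505e+00, -8.25801919e-02]), 'joint_vel': array([-0.00082496, -0.00059729,  0.00224617, -0.00114537, -0.00040264,
       -0.00017971]), 'tau': array([ 8.49875323e-04, -4.23615861e+01, -3.65451908e+01, -3.59904618e-06,
        7.11553643e-03,  2.43720444e-05]), 'ee_pos': array([0.25754062, 0.59612344, 0.23001329]), 'tcp_rot': array([[-9.17975069e-01,  3.96636822e-01, -1.00189314e-03],
       [ 3.96638053e-01,  9.17973101e-01, -1.90801516e-03],
       [ 1.62921888e-04, -2.14889929e-03, -9.99997678e-01]]), 'contact_force': array([-0.158358  ,  0.19572696, -0.5017302 ]), 'ft_torque': array([ 0.04708368, -0.05063621, -0.0415746 ]), 'gripper_force': 0.0, 'opening': 0.08574619228101972}
scene 49.65621028660544 279.1209844843567 209.86982145359062 ['vertical_fov', 'cx', 'cy', 'world_to_cam', 'shot']
[[-0.65537566  0.75514944 -0.01523392  0.37075159]
 [-0.60651689 -0.51414682  0.60645717  0.23802608]
 [ 0.45013332  0.4066969   0.7949702  -1.44632264]
 [ 0.          0.          0.          1.        ]]
top 55.87835992525845 277.001477567831 215.07514721588106 ['vertical_fov', 'cx', 'cy', 'world_to_cam', 'shot']
[[ 0.1118991  -0.99371646  0.00248652 -0.08054871]
 [ 0.97018129  0.10978959  0.21608912 -0.53150612]
 [-0.21500431 -0.02176781  0.97637048 -0.98354984]
 [ 0.          0.          0.          1.        ]]
```

View pics/top0.png

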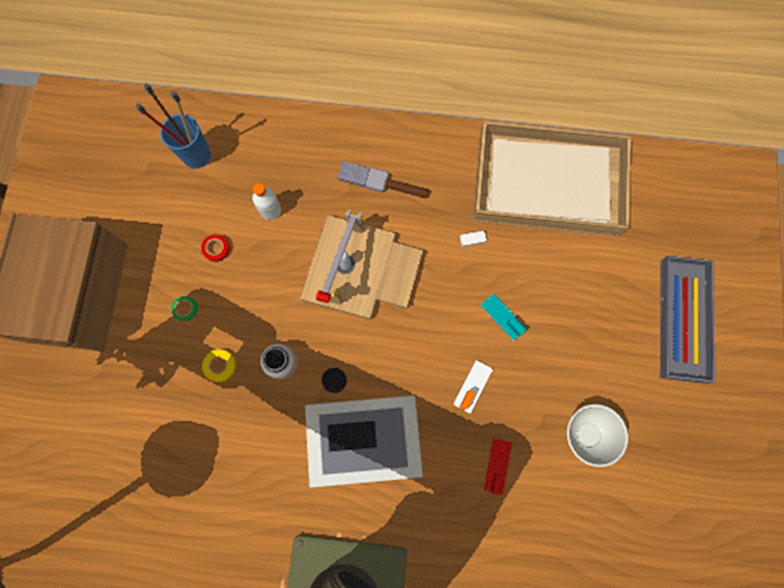

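View pics/scene0.png

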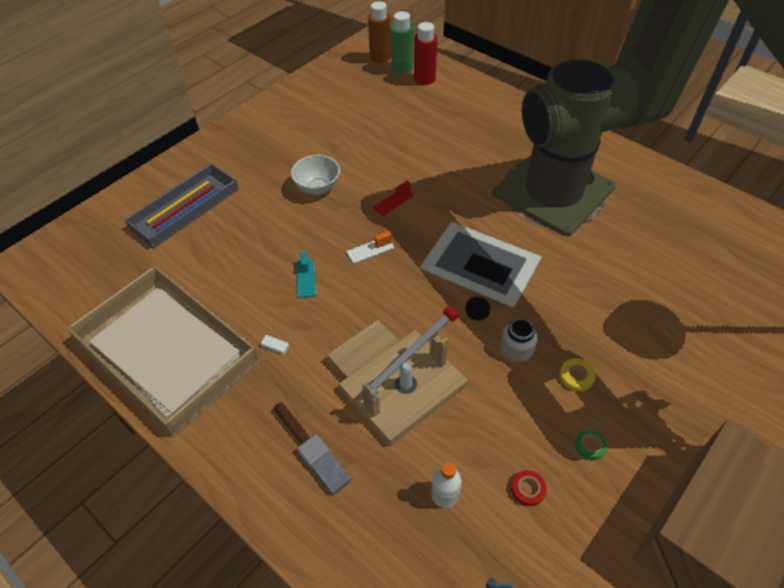

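Top view (784-wide): yellow roll at (219,365), red roll (215,247), green roll (184,307), with no blue or white one visible. The caddy is around (365,265) and the white/orange spreader at (473,387). The look-alikes are turquoise (503,318) and red (498,466), and neither fits the white blade with orange grip.

```bash
cat > h.py <<'E'
from bench import monitor, imaging, order, bot
import cv2, numpy as np
from scipy.optimize import least_squares
np.set_printoptions(precision=4,suppress=True)
def K(p):
    f=210/np.tan(np.radians(p["vertical_fov"])/2); return f,p["cx"],p["cy"]
def ray(p,rc):
    f,cx,cy=K(p); M=np.array(p["world_to_cam"]); R=M[:3,:3]; c=-R.T@M[:3,3]
    d=R.T@np.array([(rc[1]-cx)/f,-(rc[0]-cy)/f,-1]); return c,d/np.linalg.norm(d)
def at_z(p,rc,z):
    c,d=ray(p,rc); return c+d*(z-c[2])/d[2]
def tri(obs):
    A=np.zeros((3,3));b=np.zeros(3)
    for p,rc in obs:
        c,d=ray(p,rc);P=np.eye(3)-np.outer(d,d);A+=P;b+=P@c
    return np.linalg.solve(A,b)
def proj(p,X):
    f,cx,cy=K(p);M=np.array(p["world_to_cam"]);q=M[:3,:3]@np.asarray(X)+M[:3,3]
    return np.array([cy-f*q[1]/-q[2],cx+f*q[0]/-q[2]])
def maskc(p,q):
    r=imaging.trace(p,q)
    return [(round(t["conf"],2),t["box"],t["mask"]) for t in r]
def tool(dw):
    "world shift -> tool fractions"
    R=monitor.get_obs()["tcp_rot"]; return R.T@np.asarray(dw)/0.2
E
python3 - <<'E'
from h import *
P={}
for q in ["roll_blue","roll_yellow","roll_red","roll_green","roll_white","spreader","spreader_shoulder","post_foot","catch","slot_mouth","keeper_hinge","keeper_knob","caddy","ink_jar","jar_cap","glue"]:
    s=imaging.grab_frame("scene") if not P else P["scene"]
    if not P: P={"scene":s,"top":imaging.grab_frame("top")}
    o=[]
    for n in P:
        r=imaging.spot_point(P[n],q)
        if q in("spreader","spreader_shoulder") or not r: print("  ",n,q,[(round(t["conf"],2),np.round(t["point"])) for t in r[:4]])
        if r: o.append((P[n],r[0]["point"],r[0]["conf"]))
    if len(o)==2: print(q,[round(t[2],2) for t in o],[np.round(t[1],1) for t in o],tri([t[:2] for t in o]))
print(monitor.get_obs()["clock"])
E
```

```text
scene roll_blue []
   top roll_blue []
roll_yellow [0.69, 0.9] [array([268.2, 412.2]), array([260.3, 153.8])] [0.3886 0.2955 0.0033]
roll_red [0.65, 0.75] [array([351. , 377.7]), array([173.3, 153.5])] [0.6285 0.344  0.0057]
roll_green [0.7, 0.77] [array([318.2, 424.7]), array([221.9, 131.7])] [ 0.4851  0.3833 -0.0059]
   scene roll_white []
   top roll_white []
   scene spreader [(0.76, array([174., 273.])), (0.58, array([193., 218.])), (0.55, array([140., 291.])), (0.47, array([353., 319.]))]
   top spreader [(0.95, array([235., 369.])), (0.85, array([344., 354.])), (0.58, array([284., 335.]))]
spreader [0.76, 0.95] [array([174.5, 272.9]), array([235.1, 369.3])] [ 0.4687 -0.1887  0.115 ]
   scene spreader_shoulder [(0.94, array([194., 215.])), (0.88, array([176., 267.])), (0.83, array([141., 281.]))]
   top spreader_shoulder [(0.95, array([230., 360.])), (0.8, array([278., 335.])), (0.77, array([339., 356.]))]
spreader_shoulder [0.94, 0.95] [array([194.3, 215. ]), array([229.5, 360.5])] [ 0.5397 -0.2586 -0.0006]
post_foot [0.87, 0.9] [array([273.5, 286.8]), array([185.1, 247.6])] [0.6185 0.0707 0.0279]
catch [0.83, 0.72] [array([242.9, 313.4]), array([205.1, 238.4])] [0.5421 0.0843 0.0907]
slot_mouth [0.97, 0.63] [array([239.9, 279. ]), array([217.3, 270.3])] [ 0.5438 -0.0085  0.012 ]
keeper_hinge [0.76, 0.88] [array([280.9, 265.9]), array([152.8, 251. ])] [0.69   0.0675 0.0871]
keeper_knob [0.69, 0.72] [array([243.8, 316.1]), array([212.2, 231.3])] [0.5289 0.094  0.0792]
caddy [0.74, 0.82] [array([282.4, 291. ]), array([188.9, 249.4])] [ 0.6165  0.0742 -0.0142]
ink_jar [0.82, 0.7] [array([245.6, 371.1]), array([260.5, 199.4])] [0.4005 0.1759 0.0024]
jar_cap [0.82, 0.49] [array([219.9, 343.6]), array([273.2, 241.1])] [ 0.3771  0.0645 -0.0056]
glue [0.89, 0.76] [array([356.4, 313.8]), array([151. , 193.8])] [ 0.7202  0.243  -0.02  ]
1.8
```

```bash
cat >> h.py <<'E'
def go(target,yaw_y=None,tilt=True):
    """print row for a move to world TCP target with tool z straight down and tool y at world angle yaw_y (deg, mod 180)"""
    o=monitor.get_obs();R=o["tcp_rot"];d=np.asarray(target)-o["ee_pos"]
    cur=np.degrees(np.arctan2(R[1,1],R[0,1]))
    a=cur if yaw_y is None else cur+((yaw_y-cur+90)%180-90)
    y=np.array([np.cos(np.radians(a)),np.sin(np.radians(a)),0]);z=np.array([0,0,-1.]);x=np.cross(y,z)
    Rd=np.stack([x,y,z],1);w=cv2.Rodrigues(R.T@Rd)[0].ravel()/np.pi
    print("move xyz",np.round(R.T@d/0.2,4),"rot",np.round(w,4),"pos",o["ee_pos"],"yaw",round(cur,1),"j6",round(o["joints"][5],2),"dist",np.linalg.norm(d),"t",round(o["clock"],2))
E
python3 - <<'E'
from h import *
s=imaging.grab_frame("scene");t=imaging.grab_frame("top")
def red(p,box):
    im=p["frame"].astype(int);m=(im[:,:,0]>120)&(im[:,:,1]<60)&(im[:,:,2]<60)
    r0,r1,c0,c1=box;mm=np.zeros_like(m);mm[r0:r1,c0:c1]=m[r0:r1,c0:c1];ys,xs=np.nonzero(mm);return np.array([ys.mean(),xs.mean()]),len(ys)
a=red(s,(210,240,305,340));b=red(t,(200,222,215,245));print(a,b);kn=tri([(s,a[0]),(t,b[0])]);print("knob",kn)
obs=[]
for q,X in [("post_foot",(0,0,.025)),("catch",(-.075,0,.091)),("slot_mouth",(-.05,-.1,.0065)),("keeper_hinge",(.077,0,.095)),("caddy",(0,0,0))]:
    for p in (s,t):
        r=imaging.spot_point(p,q)
        if r: obs.append((q,p,np.array(r[0]["point"]),np.array(X)))
def W(v,X): c,n=np.cos(v[2]),np.sin(v[2]);return np.array([v[0]+c*X[0]-n*X[1],v[1]+n*X[0]+c*X[1],X[2]])
f=lambda v:np.concatenate([proj(p,W(v,X))-rc for q,p,rc,X in obs])
r=least_squares(f,[.62,.07,-.17],loss="soft_l1",f_scale=2);print(r.x);print([(o[0],np.round(e,1)) for o,e in zip(obs,f(r.x).reshape(-1,2))])
h=W(r.x,(.077,0,.095));print("hinge",h,"knob rel",kn-h,"angle",np.arctan2(kn[2]-.095,np.hypot(*(kn-h)[:2])))
go([.45,.35,.3],np.degrees(r.x[2])+90)
E
```

```text
(array([221.8276, 321.7586]), 29) (array([211.5818, 230.4182]), 55)
knob [0.513  0.0893 0.1502]
[ 0.6127  0.0747 -0.1896]
[('post_foot', array([0. , 2.6])), ('post_foot', array([ 1.6, -1.2])), ('catch', array([-3.5, -0.3])), ('catch', array([ 1.3, -2.3])), ('slot_mouth', array([0. , 0.1])), ('slot_mouth', array([-1. ,  1.7])), ('keeper_hinge', array([-1.8, -2.2])), ('keeper_hinge', array([-1.3,  0.6])), ('caddy', array([ 1.5, -1.5])), ('caddy', array([-1.5, -2.5]))]
hinge [0.6883 0.0602 0.095 ] knob rel [-0.1753  0.0291  0.0552] angle 0.3011915842390802
move xyz [-1.3714 -0.7511 -0.3435] rot [-0.     -0.     -0.0695] pos [0.2578 0.5967 0.2313] yaw 66.6 j6 -0.08 dist 0.3201725325788137 t 2.4
```

Request:
drive_tool([
  {"dx": -1,"dy": -0.55,"dz": -0.3,"rz": -0.0695,"jaw": -1},
  {"dx": -1,"dy": -0.55,"dz": -0.3,"rz": -0.0695},
  {"dx": -1,"dy": -0.55,"dz": -0.3,"rz": -0.0695},
  {"dx": -1,"dy": -0.55,"dz": -0.3,"rz": -0.0695},
  {"dx": -1,"dy": -0.55,"dz": -0.3,"rz": -0.0695},
  {"dx": -1,"dy": -0.55,"dz": -0.3,"rz": -0.0695},
  {"dx": -1,"dy": -0.55,"dz": -0.3,"rz": -0.0695},
], grip_force=40)

```text
invalid input at $.commands[0]: expected keys dx, dy, dz, rx, ry, rz, jaw
```

```bash
python3 - <<'E'
from h import *
p=imaging.grab_frame("wrist");M=p["world_to_cam"];o=monitor.get_obs();c=-M[:3,:3].T@M[:3,3]
print("cam",c,"fwd",-M[2,:3],"fov",p["vertical_fov"],p["cx"],p["cy"]);print("cam in tool",o["tcp_rot"].T@(c-o["ee_pos"]),o["tcp_rot"].T@-M[2,:3],"up",o["tcp_rot"].T@M[1,:3])
go([.513,.0893,.30],79.5)
E
```

```text
cam [0.1945 0.6246 0.3733] fwd [ 0.2532 -0.1098 -0.9612] fov 64.94080196900128 280.08487416956456 215.1435289111942
cam in tool [ 0.0692  0.0005 -0.1419] [-0.276  -0.0004  0.9612] up [ 0.9612 -0.0006  0.276 ]
move xyz [-2.1775 -1.8228 -0.3434] rot [ 0.     -0.     -0.0715] pos [0.2578 0.5967 0.2314] yaw 66.6 j6 -0.08 dist 0.5720763430529856 t 2.45
```

Request:
drive_tool([
  {"dx": -1,"dy": -0.55,"dz": -0.3,"rx": 0,"ry": 0,"rz": -0.07,"jaw": -1},
  {"dx": -1,"dy": -0.55,"dz": -0.3,"rx": 0,"ry": 0,"rz": -0.07,"jaw": -1},
  {"dx": -1,"dy": -0.55,"dz": -0.3,"rx": 0,"ry": 0,"rz": -0.07,"jaw": -1},
  {"dx": -1,"dy": -0.55,"dz": -0.3,"rx": 0,"ry": 0,"rz": -0.07,"jaw": -1},
  {"dx": -1,"dy": -0.55,"dz": -0.3,"rx": 0,"ry": 0,"rz": -0.07,"jaw": -1},
  {"dx": -1,"dy": -0.55,"dz": -0.3,"rx": 0,"ry": 0,"rz": -0.07,"jaw": -1},
], grip_force=40)

```text
clock: 3.2
ee_pos: [0.3976, 0.4165, 0.2911]
tcp_rot: [[-0.982, 0.187, -0.0], [0.187, 0.982, 0.0], [0.0, 0.0, -1.0]]
contact_force: [-0.2, -0.2, 0.2]
opening: 0.0855
gripper_force: 0.0
```

```bash
python3 - <<'E'
from h import *
p=imaging.grab_frame("wrist")
cv2.imwrite("pics/w1.png",p["frame"][:,:,::-1])
go([.513,.0893,.30],79.5)
E
```

```text
move xyz [-0.8738 -1.5013 -0.0463] rot [-0.0001 -0.0003 -0.0012] pos [0.3972 0.4168 0.2907] yaw 79.3 j6 -0.67 dist 0.3475359821622383 t 3.25
```

Request:
drive_tool([
  {"dx": -0.44,"dy": -0.75,"dz": 0,"rx": 0,"ry": 0,"rz": 0,"jaw": -1},
  {"dx": -0.44,"dy": -0.75,"dz": 0,"rx": 0,"ry": 0,"rz": 0,"jaw": -1},
  {"dx": -0.44,"dy": -0.75,"dz": 0,"rx": 0,"ry": 0,"rz": 0,"jaw": -1},
  {"dx": -0.44,"dy": -0.75,"dz": 0,"rx": 0,"ry": 0,"rz": 0,"jaw": -1},
])

```text
clock: 3.75
ee_pos: [0.4564, 0.2513, 0.2907]
tcp_rot: [[-0.982, 0.189, -0.001], [0.189, 0.982, -0.001], [0.001, -0.001, -1.0]]
contact_force: [-0.8, 0.6, -0.1]
opening: 0.0854
gripper_force: 0.0
```

Request:
drive_tool([
  {"dx": -0.44,"dy": -0.75,"dz": 0,"rx": 0,"ry": 0,"rz": 0,"jaw": -1},
  {"dx": -0.44,"dy": -0.75,"dz": 0,"rx": 0,"ry": 0,"rz": 0,"jaw": -1},
  {"dx": -0.44,"dy": -0.75,"dz": 0,"rx": 0,"ry": 0,"rz": 0,"jaw": -1},
  {"dx": -0.44,"dy": -0.75,"dz": 0,"rx": 0,"ry": 0,"rz": 0,"jaw": -1},
  {"dx": -0.44,"dy": -0.75,"dz": 0,"rx": 0,"ry": 0,"rz": 0,"jaw": -1},
])

```text
clock: 4.38
ee_pos: [0.5144, 0.0903, 0.2908]
tcp_rot: [[-0.983, 0.185, -0.001], [0.185, 0.983, 0.001], [0.001, 0.0, -1.0]]
contact_force: [0.2, -0.1, 0.3]
opening: 0.0857
gripper_force: 0.0
```

```bash
python3 - <<'E'
from h import *
p=imaging.grab_frame("wrist")
cv2.imwrite("pics/w2.png",p["frame"][:,:,::-1])
im=p["frame"].astype(int);m=(im[:,:,0]>100)&(im[:,:,1]<60)&(im[:,:,2]<60);n,l,st,ce=cv2.connectedComponentsWithStats(m.astype(np.uint8))
for i in range(1,n):
    if st[i,4]>60: print(st[i],ce[i],at_z(p,ce[i][::-1],.150))
for q in ("post_foot","catch","keeper_hinge","keeper_knob","slot_mouth"): print(q,[(round(t["conf"],2),np.round(t["point"])) for t in imaging.spot_point(p,q)[:2]])
go([.513,.0893,.30],79.5)
E
```

```text
[461 201  18  11 115] [469.487  206.4174] [0.5492 0.2546 0.15  ]
post_foot [(0.87, array([254., 280.]))]
catch [(0.66, array([212., 285.])), (0.52, array([256., 280.]))]
keeper_hinge [(0.64, array([335., 282.])), (0.39, array([246., 281.]))]
keeper_knob [(0.9, array([203., 280.]))]
slot_mouth [(0.86, array([218., 207.])), (0.7, array([216., 474.]))]
move xyz [ 0.0063 -0.004  -0.0432] rot [ 0.     -0.     -0.0009] pos [0.5144 0.0899 0.2914] yaw 79.3 j6 -1.31 dist 0.008774380604598985 t 4.67
```

View pics/w2.png

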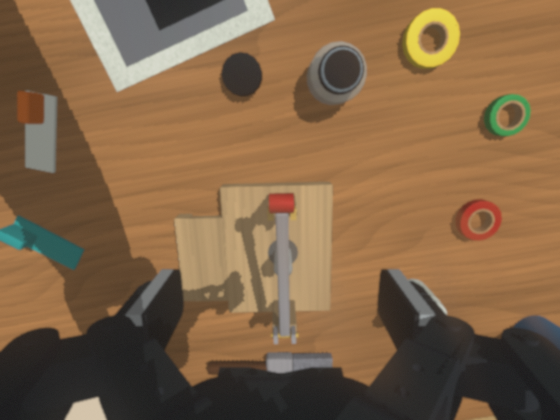

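The wrist view shows the knob at pixel (281,203), the keeper running straight down to its hinge at (284,335), and the deck corners at (221,185), (332,183) and (330,311). All three rolls and the white/orange spreader at (40,130) are also in view.

```bash
cat >> h.py <<'E'
def W(v,X): c,n=np.cos(v[2]),np.sin(v[2]);return np.array([v[0]+c*X[0]-n*X[1],v[1]+n*X[0]+c*X[1],X[2]])
def corners(p,v,names=None,win=5):
    C=[(-.09,-.078),(-.09,.065),(.09,.065),(-.05,-.14),(.07,-.14)]
    g=cv2.cvtColor(np.ascontiguousarray(p["frame"]),cv2.COLOR_RGB2GRAY);out=[]
    for c in C:
        X=(*c,.025);rc=proj(p,W(v,X))
        if not(8<rc[0]<412 and 8<rc[1]<552): continue
        q=cv2.cornerSubPix(g,np.float32([[rc[::-1]]]),(win,win),(-1,-1),(3,50,.01))[0,0]
        out.append((np.array(X),q[::-1],rc))
    return out
E
python3 - <<'E'
from h import *
p=imaging.grab_frame("wrist")
px=[((-.09,-.078,.025),(185,221)),((-.09,.065,.025),(183,332)),((.09,.065,.025),(311,330)),((-.05,-.14,.025),(217,176)),((0,0,.025),(254,280))]
f=lambda v:np.concatenate([proj(p,W(v,X))-rc for X,rc in px])
r=least_squares(f,[.612,.075,-.19]);print(r.x,np.round(f(r.x),1))
for X,q,rc in corners(p,r.x): print(X,q,np.round(rc,1))
im=p["frame"].astype(int);m=(im[:,:,0]>90)&(im[:,:,0]>2.2*im[:,:,1])&(im[:,:,0]>2.2*im[:,:,2]);m[:,:260]=0;m[:,300:]=0;m[:190]=0;m[215:]=0
ys,xs=np.nonzero(m);print("knob px",ys.mean(),xs.mean(),xs.min(),xs.max(),ys.min(),ys.max())
t=imaging.grab_frame("top");s=imaging.grab_frame("scene")
print(at_z(p,(ys.mean(),xs.mean()),.15), tri([(p,(ys.mean(),xs.mean())),(s,(221.8,321.8)),(t,(211.6,230.4))]),tri([(p,(ys.mean(),xs.mean())),(s,(221.8,321.8))]))
v=r.x
for th in (.25,.3,.35): print(th,W(v,(.077-.183*np.cos(th),0,.095+.183*np.sin(th))))
# rolls rough
for q in("roll_yellow","roll_red","roll_green"):
    for cam in(p,):
        rr=imaging.trace(cam,q)
        if rr:
            m=rr[0]["mask"];c=cv2.findContours(m.astype(np.uint8),0,2)[0];c=max(c,key=len);e=cv2.fitEllipse(c);print(q,round(rr[0]["conf"],2),e,at_z(cam,e[0][::-1],.007))
E
```

```text
[ 0.6122  0.0751 -0.1728] [ 0.9 -1.3  1.4  1.7 -0.1 -0.5  0.  -2.4 -2.2  2.6]
[-0.09  -0.078  0.025] [186.7179 220.3416] [185.9 219.7]
[-0.09   0.065  0.025] [183.817  331.5052] [184.4 333.7]
[0.09  0.065 0.025] [309.325  329.7542] [310.9 329.5]
[-0.05  -0.14   0.025] [218.4379 174.7897] [217.  173.6]
[ 0.07  -0.14   0.025] [298.17   182.7767] [299.9 182.4]
knob px 201.2528409090909 281.9488636363636 270 293 194 209
[0.5142 0.0918 0.15  ] [0.5134 0.0903 0.151 ] [0.514  0.091  0.1524]
0.25 [0.5134 0.0923 0.1403]
0.3 [0.5158 0.0919 0.1491]
0.35 [0.5187 0.0914 0.1578]
roll_yellow 0.81 ((431.46044921875, 37.938194274902344), (52.03924560546875, 63.095951080322266), 35.52630615234375) [0.3883 0.2931 0.007 ]
roll_red 0.64 ((479.0067443847656, 219.27259826660156), (41.29500198364258, 46.02336883544922), 72.26042175292969) [0.622  0.3428 0.007 ]
roll_green 0.68 ((507.9703369140625, 114.54884338378906), (39.77790832519531, 48.956703186035156), 60.838260650634766) [0.4916 0.3808 0.007 ]
```

Request:
drive_tool([
  {"dx": 0,"dy": 0.008,"dz": 0.5,"rx": 0,"ry": 0,"rz": -0.003,"jaw": -0.4},
  {"dx": 0,"dy": 0.008,"dz": 0.5,"rx": 0,"ry": 0,"rz": -0.003,"jaw": -0.2},
  {"dx": 0,"dy": 0.008,"dz": 0.785,"rx": 0,"ry": 0,"rz": -0.003,"jaw": -0.2},
  {"dx": 0,"dy": 0.008,"dz": 0.785,"rx": 0,"ry": 0,"rz": -0.003,"jaw": -0.2},
  {"dx": 0,"dy": 0.008,"dz": 0.785,"rx": 0,"ry": 0,"rz": -0.003,"jaw": -0.2},
  {"dx": 0,"dy": 0.008,"dz": 0.785,"rx": 0,"ry": 0,"rz": -0.003,"jaw": 1},
  {"dx": 0,"dy": 0.008,"dz": 0.785,"rx": 0,"ry": 0,"rz": -0.003,"jaw": 1},
  {"dx": 0,"dy": 0.008,"dz": 0.785,"rx": 0,"ry": 0,"rz": -0.003,"jaw": 1},
  {"dx": 0,"dy": 0.008,"dz": 0.785,"rx": 0,"ry": 0,"rz": -0.003,"jaw": 1},
], grip_force=40)

```text
clock: 6.1
ee_pos: [0.5161, 0.0909, 0.1355]
tcp_rot: [[-0.984, 0.177, 0.004], [0.177, 0.984, 0.001], [-0.003, 0.002, -1.0]]
contact_force: [2.9, 3.2, 0.7]
opening: 0.0211
gripper_force: 42.2
```

```bash
python3 - <<'E'
from h import *
v=np.array([.6125,.0753,-.178]);o=monitor.get_obs();R=o["tcp_rot"]
print(o["opening"],o["ee_pos"],o["contact_force"],o["gripper_force"])
k0=W(v,(.077-.183*np.cos(.3),0,.095+.183*np.sin(.3)))
for th in np.linspace(.4,1.6,10):
    k=W(v,(.077-.183*np.cos(th),0,.095+.183*np.sin(th)));print(round(th,2),np.round(R.T@(k-k0)/.2,3))
p=imaging.grab_frame("wrist");cv2.imwrite("pics/w3.png",p["frame"][:,:,::-1])
E
```

```text
0.02113269906494378 [0.5161 0.0909 0.1355] [2.8612 3.1677 0.6955] 42.24501192569733
0.4 [-0.032  0.    -0.086]
0.53 [-0.087  0.    -0.195]
0.67 [-0.156  0.001 -0.295]
0.8 [-0.238  0.001 -0.385]
0.93 [-0.331  0.001 -0.464]
1.07 [-0.434  0.001 -0.529]
1.2 [-0.544  0.001 -0.581]
1.33 [-0.661  0.001 -0.617]
1.47 [-0.781  0.001 -0.637]
1.6 [-0.903  0.001 -0.641]
```

Request:
drive_tool([
  {"dx": -0.032,"dy": 0,"dz": -0.086,"rx": 0,"ry": 0,"rz": 0,"jaw": 1},
  {"dx": -0.087,"dy": 0,"dz": -0.195,"rx": 0,"ry": 0,"rz": 0,"jaw": 1},
  {"dx": -0.156,"dy": 0,"dz": -0.295,"rx": 0,"ry": 0,"rz": 0,"jaw": 1},
  {"dx": -0.238,"dy": 0,"dz": -0.385,"rx": 0,"ry": 0,"rz": 0,"jaw": 1},
  {"dx": -0.331,"dy": 0,"dz": -0.464,"rx": 0,"ry": 0,"rz": 0,"jaw": 1},
  {"dx": -0.434,"dy": 0,"dz": -0.529,"rx": 0,"ry": 0,"rz": 0,"jaw": 1},
  {"dx": -0.544,"dy": 0,"dz": -0.581,"rx": 0,"ry": 0,"rz": 0,"jaw": 1},
  {"dx": -0.661,"dy": 0,"dz": -0.617,"rx": 0,"ry": 0,"rz": 0,"jaw": 1},
  {"dx": -0.781,"dy": 0,"dz": -0.637,"rx": 0,"ry": 0,"rz": 0,"jaw": 1},
  {"dx": -0.903,"dy": 0,"dz": -0.641,"rx": 0,"ry": 0,"rz": 0,"jaw": 1},
  {"dx": -0.903,"dy": 0,"dz": -0.641,"rx": 0,"ry": 0,"rz": 0,"jaw": 1},
])

```text
clock: 7.52
ee_pos: [0.6937, 0.0614, 0.2631]
tcp_rot: [[-0.984, 0.177, 0.0], [0.177, 0.984, 0.006], [0.001, 0.006, -1.0]]
contact_force: [1.7, 10.4, 3.7]
opening: 0.0205
gripper_force: 39.1
```

Request:
drive_tool([
  {"dx": 0,"dy": 0,"dz": 0,"rx": 0,"ry": 0,"rz": 0,"jaw": 0},
  {"dx": 0,"dy": 0,"dz": 0,"rx": 0,"ry": 0,"rz": 0,"jaw": 0},
  {"dx": 0,"dy": 0,"dz": 0,"rx": 0,"ry": 0,"rz": 0,"jaw": 0},
  {"dx": 0,"dy": 0,"dz": -0.25,"rx": 0,"ry": 0,"rz": 0,"jaw": 0},
  {"dx": 0,"dy": 0,"dz": -0.25,"rx": 0,"ry": 0,"rz": 0,"jaw": 0},
  {"dx": 0.6,"dy": 0,"dz": -0.25,"rx": 0,"ry": 0,"rz": 0,"jaw": 0},
  {"dx": 0.6,"dy": 0,"dz": -0.25,"rx": 0,"ry": 0,"rz": 0,"jaw": -1},
  {"dx": 0.6,"dy": 0,"dz": -0.25,"rx": 0,"ry": 0,"rz": 0,"jaw": -1},
])

```text
clock: 8.52
ee_pos: [0.5709, 0.0799, 0.311]
tcp_rot: [[-0.984, 0.177, -0.003], [0.177, 0.984, -0.0], [0.002, -0.001, -1.0]]
contact_force: [0.0, 0.6, -0.3]
opening: 0.0773
gripper_force: 0.0
```

```bash
python3 - <<'E'
from h import *
s=imaging.grab_frame("scene");t=imaging.grab_frame("top");p=imaging.grab_frame("wrist")
cv2.imwrite("pics/s4.png",s["frame"][:,:,::-1]);cv2.imwrite("pics/w4.png",p["frame"][:,:,::-1])
o=[]
for c in (s,t):
    r=imaging.spot_point(c,"keeper_knob");print([(round(x["conf"],2),np.round(x["point"])) for x in r[:2]])
    if r:o.append((c,r[0]["point"]))
if len(o)==2: print(tri(o))
v=np.array([.6125,.0753,-.178]);print(W(v,(.077-.183*np.cos(1.6),0,.095+.183*np.sin(1.6))))
for q in("roll_yellow","roll_red","roll_green","spreader"):
    rr=imaging.trace(p,q)
    if rr:
        m=rr[0]["mask"];c=max(cv2.findContours(m.astype(np.uint8),0,2)[0],key=len);e=cv2.fitEllipse(c);print(q,round(rr[0]["conf"],2),e,at_z(p,e[0][::-1],.007))
go([.39,.294,.25],79.8)
E
```

```text
[(0.55, array([232., 265.]))]
[(0.58, array([123., 244.]))]
[0.683  0.0693 0.2772]
[0.6935 0.0607 0.2779]
roll_yellow 0.92 ((430.9161682128906, -11.093088150024414), (46.85964584350586, 60.255252838134766), 38.866024017333984) [0.3914 0.293  0.007 ]
roll_red 0.76 ((476.6810302734375, 173.2816619873047), (39.982879638671875, 46.65812301635742), 67.02031707763672) [0.6219 0.3428 0.007 ]
roll_green 0.32 ((242.88893127441406, 320.40753173828125), (37.51448059082031, 74.7831802368164), 96.25592803955078) [ 0.7901 -0.018   0.007 ]
spreader 0.72 ((41.33636474609375, 77.13575744628906), (38.361690521240234, 91.90108489990234), 175.46237182617188) [ 0.4016 -0.1949  0.007 ]
move xyz [1.1027 0.8912 0.3122] rot [-0.     -0.     -0.0003] pos [0.5753 0.0794 0.3124] yaw 79.8 j6 -1.35 dist 0.2903537433825788 t 8.97
```

View pics/s4.png

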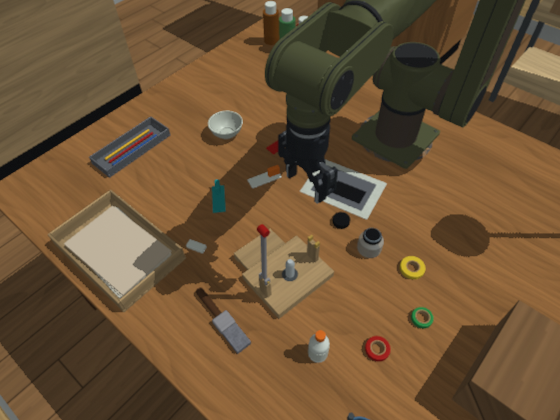

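Scene view: the keeper stands upright, its knob at (263,230) above the hinge. The rolls are still in place: yellow (413,267), green (422,317), red (378,348). Next I'll pick up the yellow roll.

Request:
drive_tool([
  {"dx": 1,"dy": 0.89,"dz": 0.5,"rx": 0,"ry": 0,"rz": 0,"jaw": -1},
  {"dx": 1,"dy": 0.89,"dz": 0.5,"rx": 0,"ry": 0,"rz": 0,"jaw": -1},
  {"dx": 1,"dy": 0.89,"dz": 0.5,"rx": 0,"ry": 0,"rz": 0,"jaw": -1},
  {"dx": 1,"dy": 0.89,"dz": 0.5,"rx": 0,"ry": 0,"rz": 0,"jaw": -1},
  {"dx": 1,"dy": 0.89,"dz": 0.5,"rx": 0,"ry": 0,"rz": 0,"jaw": -1},
  {"dx": 1,"dy": 0.89,"dz": 0.5,"rx": 0,"ry": 0,"rz": 0,"jaw": -1},
  {"dx": 1,"dy": 0.89,"dz": 0.5,"rx": 0,"ry": 0,"rz": 0,"jaw": -1},
])

```text
clock: 9.85
ee_pos: [0.4101, 0.2902, 0.213]
tcp_rot: [[-0.984, 0.178, 0.001], [0.178, 0.984, -0.0], [-0.001, 0.0, -1.0]]
contact_force: [0.6, -0.1, 0.7]
opening: 0.0853
gripper_force: 0.0
```

```bash
cat >> h.py <<'E'
def roll(p,q,r,z0=.007,top=True,ref=None):
    "fit the roll's outer rim (mask) and hole: centre at height z via projected circle least squares"
    rr=imaging.trace(p,q)
    if not rr: return None
    if ref is not None:
        rr=sorted(rr,key=lambda t:np.hypot(t["box"][0]+t["box"][2]/2-proj(p,ref)[1],t["box"][1]+t["box"][3]/2-proj(p,ref)[0]))
    m=rr[0]["mask"].astype(np.uint8);ys,xs=np.nonzero(m)
    # silhouette = union of discs z0-.007..z0+.007 ; match centroid & extents of filled silhouette
    c=max(cv2.findContours(m,0,1)[0],key=len);hull=cv2.convexHull(c)[:,0,:].astype(float)
    ang=np.linspace(0,2*np.pi,60,endpoint=False)
    def sil(v):
        pts=[proj(p,(v[0]+r*np.cos(a),v[1]+r*np.sin(a),z0+s))[::-1] for a in ang for s in(-.007,.007)]
        return cv2.convexHull(np.float32(pts))
    def f(v):
        h=sil(v);return [cv2.pointPolygonTest(h,(float(x),float(y)),True) for x,y in hull]
    g=at_z(p,((hull[:,1].min()+hull[:,1].max())/2,(hull[:,0].min()+hull[:,0].max())/2),z0)
    s=least_squares(f,g[:2],diff_step=1e-3,loss="soft_l1")
    return rr[0]["conf"],s.x,np.abs(f(s.x)).mean()
E
python3 - <<'E'
from h import *
p=imaging.grab_frame("wrist");cv2.imwrite("pics/w5.png",p["frame"][:,:,::-1])
print(roll(p,"roll_yellow",.031));print(imaging.spot_point(p,"roll_yellow")[:2],proj(p,(.39,.294,.007)))
t=imaging.spot_point(p,"roll_yellow")
if t: print(at_z(p,t[0]["point"],.007))
go([.39,.294,.15],79.8)
E
```

```text
(0.95, array([0.3894, 0.2927]), np.float64(0.5663094703065323))
[] [168.2517 280.0483]
move xyz [0.1046 0.0027 0.3158] rot [ 0.0002  0.0003 -0.0007] pos [0.4104 0.2897 0.2132] yaw 79.7 j6 -0.88 dist 0.06653821357949827 t 10.05
```

View pics/w5.png

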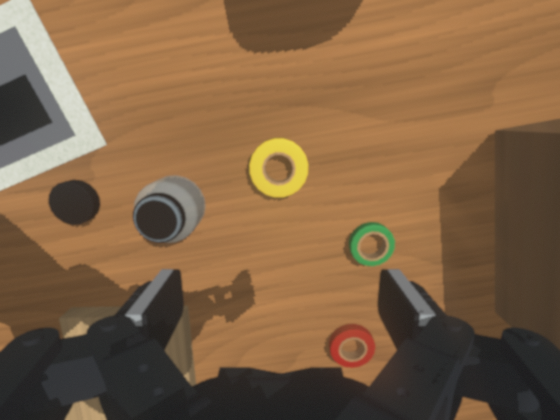

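The yellow ring is at (279,168), with the ink jar at (168,210) well clear of the fingers. I'm descending on it now.

Request:
drive_tool([
  {"dx": 0.107,"dy": -0.003,"dz": 0.4,"rx": 0,"ry": 0,"rz": 0,"jaw": -1},
  {"dx": 0.107,"dy": -0.003,"dz": 0.4,"rx": 0,"ry": 0,"rz": 0,"jaw": -1},
  {"dx": 0.107,"dy": -0.003,"dz": 0.8,"rx": 0,"ry": 0,"rz": 0,"jaw": -1},
  {"dx": 0.107,"dy": -0.003,"dz": 0.8,"rx": 0,"ry": 0,"rz": 0,"jaw": -1},
  {"dx": 0.107,"dy": -0.003,"dz": 0.8,"rx": 0,"ry": 0,"rz": 0,"jaw": -1},
])

```text
clock: 10.68
ee_pos: [0.3882, 0.2932, 0.0523]
tcp_rot: [[-0.984, 0.178, -0.002], [0.178, 0.984, -0.001], [0.001, -0.001, -1.0]]
contact_force: [-0.2, 0.4, 0.2]
opening: 0.0856
gripper_force: 0.0
```

```bash
python3 - <<'E'
from h import *
p=imaging.grab_frame("wrist");cv2.imwrite("pics/w6.png",p["frame"][:,:,::-1])
print(roll(p,"roll_yellow",.031))
go([.3894,.2927,-.002],79.8)
E
```

```text
(0.67, array([0.3887, 0.2926]), np.float64(0.9365634509963429))
move xyz [ 0.0022 -0.0094  0.2842] rot [ 0.0007  0.0009 -0.0002] pos [0.39   0.2944 0.0549] yaw 79.8 j6 -0.86 dist 0.0568795137377401 t 10.78
```

Request:
drive_tool([
  {"dx": 0,"dy": 0,"dz": 0.2,"rx": 0,"ry": 0,"rz": 0,"jaw": -1},
  {"dx": 0,"dy": 0,"dz": 0.275,"rx": 0,"ry": 0,"rz": 0,"jaw": -1},
  {"dx": 0,"dy": 0,"dz": 0.275,"rx": 0,"ry": 0,"rz": 0,"jaw": -1},
  {"dx": 0,"dy": 0,"dz": 0.275,"rx": 0,"ry": 0,"rz": 0,"jaw": 1},
  {"dx": 0,"dy": 0,"dz": 0.275,"rx": 0,"ry": 0,"rz": 0,"jaw": 1},
  {"dx": 0,"dy": 0,"dz": 0.275,"rx": 0,"ry": 0,"rz": 0,"jaw": 1},
  {"dx": 0,"dy": 0,"dz": 0.275,"rx": 0,"ry": 0,"rz": 0,"jaw": 1},
], grip_force=50)

```text
clock: 11.65
ee_pos: [0.3898, 0.2945, -0.0]
tcp_rot: [[-0.984, 0.177, 0.003], [0.177, 0.984, 0.002], [-0.003, 0.002, -1.0]]
contact_force: [-1.9, 0.1, 6.0]
opening: 0.0599
gripper_force: 53.0
```

Request:
drive_tool([
  {"dx": 0,"dy": 0,"dz": -0.5,"rx": 0,"ry": 0,"rz": 0,"jaw": 1},
  {"dx": 0,"dy": 0,"dz": -0.5,"rx": 0,"ry": 0,"rz": 0,"jaw": 1},
  {"dx": 0,"dy": 0,"dz": -1,"rx": 0,"ry": 0,"rz": 0,"jaw": 1},
  {"dx": 0,"dy": 0,"dz": -1,"rx": 0,"ry": 0,"rz": 0,"jaw": 1},
  {"dx": -0.4,"dy": -0.5,"dz": -1,"rx": 0,"ry": 0,"rz": 0,"jaw": 1},
  {"dx": -0.4,"dy": -0.5,"dz": -1,"rx": 0,"ry": 0,"rz": 0,"jaw": 1},
  {"dx": -0.4,"dy": -0.89,"dz": -1,"rx": 0,"ry": 0,"rz": 0,"jaw": 1},
  {"dx": -0.4,"dy": -0.89,"dz": -1,"rx": 0,"ry": 0,"rz": 0,"jaw": 1},
  {"dx": -0.4,"dy": -0.89,"dz": -1,"rx": 0,"ry": 0,"rz": 0,"jaw": 1},
])

```text
clock: 12.78
ee_pos: [0.4355, 0.1031, 0.1985]
tcp_rot: [[-0.984, 0.18, 0.002], [0.18, 0.984, 0.0], [-0.002, 0.001, -1.0]]
contact_force: [0.1, -1.2, -0.5]
opening: 0.0597
gripper_force: 54.4
```

```bash
python3 - <<'E'
from h import *
p=imaging.grab_frame("wrist");cv2.imwrite("pics/w7.png",p["frame"][:,:,::-1])
o=monitor.get_obs();print(o["opening"],o["ee_pos"])
v=np.array([.6125,.0753,-.178])
for X,q,rc in corners(p,v): print(X,q,np.round(rc,1))
print("post top",proj(p,W(v,(0,0,.087))),"foot",proj(p,W(v,(0,0,.025))),[t["point"] for t in imaging.spot_point(p,"post_foot")])
print(roll(p,"roll_yellow",.031,z0=o["ee_pos"][2]+.007),"catchfront",proj(p,W(v,(-.069,0,.091))))
E
```

```text
0.059400462971564656 [0.4356 0.104  0.1984]
[-0.09  -0.078  0.025] [276.8699 209.5897] [276.9 209.6]
[-0.09   0.065  0.025] [276.4958 345.6151] [276.5 345.6]
[-0.05  -0.14   0.025] [310.5259 154.7453] [310.5 154.7]
[ 0.07  -0.14   0.025] [396.6185 164.6981] [399.6 165.7]
post top [393.0103 284.485 ] foot [349.2479 283.7559] [[351.6, 281.3], [386.4, 434.1]]
(0.73, array([0.4354, 0.1035]), np.float64(1.7430296231363378)) catchfront [332.8196 284.6162]
```

View pics/w7.png

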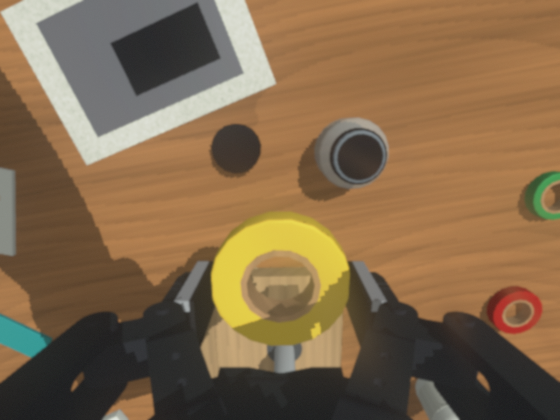

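The yellow roll is held level between the fingers at (281,280), and the catch tower shows through its hole. I'm carrying it over the post.

Request:
drive_tool([
  {"dx": -0.45,"dy": 0.01,"dz": 0,"rx": 0,"ry": 0,"rz": 0,"jaw": 1},
  {"dx": -0.45,"dy": 0.01,"dz": 0,"rx": 0,"ry": 0,"rz": 0,"jaw": 1},
  {"dx": -0.89,"dy": 0.018,"dz": 0,"rx": 0,"ry": 0,"rz": 0,"jaw": 1},
  {"dx": -0.89,"dy": 0.018,"dz": 0,"rx": 0,"ry": 0,"rz": 0,"jaw": 1},
  {"dx": -0.89,"dy": 0.018,"dz": 0.34,"rx": 0,"ry": 0,"rz": 0,"jaw": 1},
  {"dx": -0.89,"dy": 0.018,"dz": 0.34,"rx": 0,"ry": 0,"rz": 0,"jaw": 1},
  {"dx": -0.89,"dy": 0.018,"dz": 0.34,"rx": 0,"ry": 0,"rz": 0,"jaw": 1},
])

```text
clock: 13.8
ee_pos: [0.6109, 0.077, 0.1297]
tcp_rot: [[-0.984, 0.176, -0.001], [0.176, 0.984, -0.0], [0.001, -0.0, -1.0]]
contact_force: [-0.3, 0.5, -0.0]
opening: 0.0593
gripper_force: 54.4
```

```bash
python3 - <<'E'
from h import *
p=imaging.grab_frame("wrist");t=imaging.grab_frame("top");s=imaging.grab_frame("scene")
A=p["frame"];
o=monitor.get_obs();v=np.array([.6125,.0753,-.178]);print(o["ee_pos"])
for X,q,rc in corners(p,v): print(X,q,np.round(rc,1))
P=proj(p,W(v,(0,0,.087)));print("posttop pred",P,"roll c",proj(p,o["ee_pos"]+[0,0,.007]))
def crop(f,c,h,k): r,cc=int(c[0]),int(c[1]);r=min(max(r,h),420-h);return cv2.resize(f[r-h:r+h,cc-h:cc+h,::-1],(k,k),interpolation=cv2.INTER_CUBIC)
print("crop0 wrist",int(P[0]),int(P[1]))
T=proj(t,W(v,(0,0,.087)));S=proj(s,W(v,(0,0,.087)));print(T,S)
cv2.imwrite("pics/c8.png",np.hstack([crop(A,P,100,400),crop(s["frame"],S,50,400)]))
E
```

```text
[0.6126 0.0765 0.1326]
[-0.09  -0.078  0.025] [ 94.8099 168.1955] [ 92.2 167. ]
[-0.09   0.065  0.025] [ 92.1168 366.4021] [ 92.5 370.5]
[0.09  0.065 0.025] [317.0131 354.2928] [317.  354.3]
[-0.05  -0.14   0.025] [153.663   88.9489] [149.9  87.8]
[ 0.07  -0.14   0.025] [296.3358 113.6322] [295.7 110.6]
posttop pred [244.1248 277.3692] roll c [286.4462 279.1745]
crop0 wrist 244 277
[180.619  243.7639] [260.4884 289.6633]
```

View pics/c8.png

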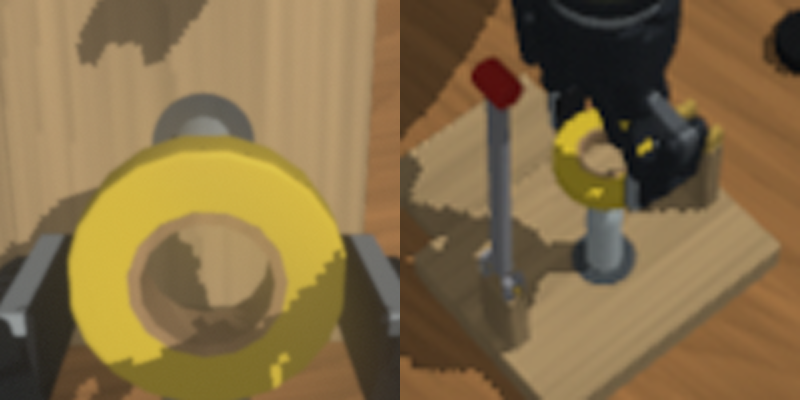

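Left crop: the post and its foot are centred at image column 278.5, and the roll's hole at column 280.5, about 1 mm off laterally. In the scene crop the roll sits above the post. I'm lowering it partway and checking the force.

Request:
drive_tool([
  {"dx": -0.005,"dy": 0,"dz": 0.15,"rx": 0,"ry": 0,"rz": 0,"jaw": 1},
  {"dx": -0.005,"dy": 0,"dz": 0.2,"rx": 0,"ry": 0,"rz": 0,"jaw": 1},
  {"dx": -0.005,"dy": 0,"dz": 0.25,"rx": 0,"ry": 0,"rz": 0,"jaw": 1},
  {"dx": -0.005,"dy": 0,"dz": 0.3,"rx": 0,"ry": 0,"rz": 0,"jaw": 1},
  {"dx": -0.005,"dy": 0,"dz": 0.3,"rx": 0,"ry": 0,"rz": 0,"jaw": 1},
])

```text
clock: 14.58
ee_pos: [0.6116, 0.0758, 0.0688]
tcp_rot: [[-0.984, 0.178, -0.001], [0.178, 0.984, -0.0], [0.001, -0.0, -1.0]]
contact_force: [0.6, -0.1, -1.0]
opening: 0.0592
gripper_force: 54.4
```

Request:
drive_tool([
  {"dx": 0,"dy": 0,"dz": 0.1,"rx": 0,"ry": 0,"rz": 0,"jaw": 1},
  {"dx": 0,"dy": 0,"dz": 0.205,"rx": 0,"ry": 0,"rz": 0,"jaw": 1},
  {"dx": 0,"dy": 0,"dz": 0.205,"rx": 0,"ry": 0,"rz": 0,"jaw": 1},
  {"dx": 0,"dy": 0,"dz": 0.205,"rx": 0,"ry": 0,"rz": 0,"jaw": -0.7},
  {"dx": 0,"dy": 0,"dz": 0.205,"rx": 0,"ry": 0,"rz": 0,"jaw": -1},
  {"dx": 0,"dy": 0,"dz": 0.205,"rx": 0,"ry": 0,"rz": 0,"jaw": -1},
  {"dx": 0,"dy": 0,"dz": 0.0,"rx": 0,"ry": 0,"rz": 0,"jaw": -1},
  {"dx": 0,"dy": 0,"dz": -0.4,"rx": 0,"ry": 0,"rz": 0,"jaw": -1},
  {"dx": 0,"dy": 0,"dz": -0.7,"rx": 0,"ry": 0,"rz": 0,"jaw": -1},
  {"dx": 0,"dy": 0,"dz": -0.7,"rx": 0,"ry": 0,"rz": 0,"jaw": -1},
  {"dx": 0,"dy": 0,"dz": -0.7,"rx": 0,"ry": 0,"rz": 0,"jaw": -1},
])

```text
clock: 15.95
ee_pos: [0.6129, 0.0759, 0.2113]
tcp_rot: [[-0.984, 0.177, 0.003], [0.177, 0.984, 0.0], [-0.003, 0.001, -1.0]]
contact_force: [-0.7, 0.3, -0.3]
opening: 0.0853
gripper_force: 0.0
```

```bash
python3 - <<'E'
from h import *
p=imaging.grab_frame("wrist");cv2.imwrite("pics/w9.png",p["frame"][:,:,::-1]);t=imaging.grab_frame("top")
print(roll(p,"roll_yellow",.031,z0=.032),roll(t,"roll_yellow",.031,z0=.032))
for q,r in(("roll_red",.028),("roll_green",.025)):
    for c in(p,t): print(q,roll(c,q,r))
v=np.array([.6125,.0753,-.178])
for X,q,rc in corners(p,v): print(X,q,np.round(rc,1))
go([.6215,.343,.25],79.8)
E
```

```text
(0.8, array([0.6118, 0.0763]), np.float64(0.4174693015474369)) (0.42, array([0.6084, 0.0737]), np.float64(1.4030889609071933))
roll_red (0.93, array([0.6223, 0.3426]), np.float64(0.7098450795106984))
roll_red (0.8, array([0.6185, 0.3383]), np.float64(0.36106399667540695))
roll_green (0.65, array([0.5018, 0.3254]), np.float64(3.7753681520579803))
roll_green (0.74, array([0.4889, 0.3775]), np.float64(0.3743575491698693))
[-0.09  -0.078  0.025] [ 98.3175 196.1207] [ 96.3 195.8]
[-0.09   0.065  0.025] [ 95.284  345.1853] [ 96.3 348.4]
[0.09  0.065 0.025] [269.0663 338.7273] [271.6 338.8]
[-0.05  -0.14   0.025] [142.1832 135.4372] [140.  134.8]
[ 0.07  -0.14   0.025] [255.176  152.0874] [254.6 148.6]
move xyz [ 0.1886  1.3232 -0.2106] rot [-0.0002 -0.0008 -0.0001] pos [0.6115 0.0759 0.2079] yaw 79.8 j6 -1.36 dist 0.2706178075477906 t 16.35
```

View pics/w9.png

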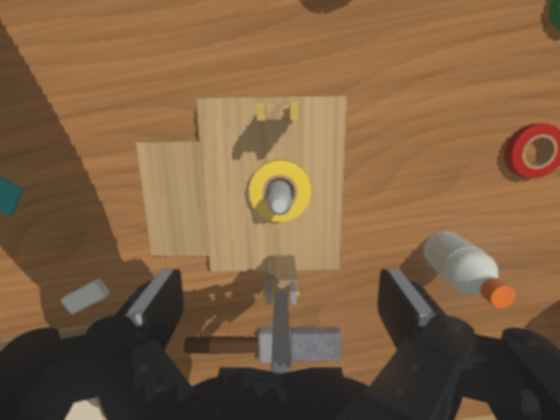

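The yellow roll rests on the deck around the post at (280,190). The red roll is at (538,152) with the glue bottle at (465,270) to one side. Red is next.

Request:
drive_tool([
  {"dx": 0.1,"dy": 0.7,"dz": 0,"rx": 0,"ry": 0,"rz": 0,"jaw": -1},
  {"dx": 0.1,"dy": 0.9,"dz": 0,"rx": 0,"ry": 0,"rz": 0,"jaw": -1},
  {"dx": 0.1,"dy": 0.9,"dz": 0,"rx": 0,"ry": 0,"rz": 0,"jaw": -1},
  {"dx": 0.1,"dy": 0.9,"dz": 0,"rx": 0,"ry": 0,"rz": 0,"jaw": -1},
])

```text
clock: 16.85
ee_pos: [0.6238, 0.2602, 0.2087]
tcp_rot: [[-0.985, 0.173, -0.001], [0.173, 0.985, 0.0], [0.001, 0.0, -1.0]]
contact_force: [0.5, -0.2, 1.4]
opening: 0.0856
gripper_force: 0.0
```

Request:
drive_tool([
  {"dx": 0.095,"dy": 0.43,"dz": 0.2,"rx": 0,"ry": 0,"rz": 0,"jaw": -1},
  {"dx": 0.095,"dy": 0.43,"dz": 0.3,"rx": 0,"ry": 0,"rz": 0,"jaw": -1},
  {"dx": 0.095,"dy": 0.43,"dz": 0.3,"rx": 0,"ry": 0,"rz": 0,"jaw": -1},
  {"dx": 0.095,"dy": 0.43,"dz": 0.3,"rx": 0,"ry": 0,"rz": 0,"jaw": -1},
])

```text
clock: 17.35
ee_pos: [0.6214, 0.3435, 0.1498]
tcp_rot: [[-0.984, 0.178, 0.0], [0.178, 0.984, -0.001], [-0.0, -0.001, -1.0]]
contact_force: [0.8, -0.7, 0.9]
opening: 0.0856
gripper_force: 0.0
```

```bash
python3 - <<'E'
from h import *
p=imaging.grab_frame("wrist")
r=roll(p,"roll_red",.028);print(r)
cv2.imwrite("pics/w10.png",p["frame"][:,:,::-1])
p=imaging.grab_frame("wrist");r2=roll(p,"roll_red",.028);print(r2);print(roll(p,"roll_green",.025))
go([*(r[1]+r2[1])/2,-.001],79.8)
E
```

```text
(0.83, array([0.6221, 0.3424]), np.float64(0.7053432095492081))
(0.7, array([0.6223, 0.3424]), np.float64(0.40569269306512956))
(0.6, array([0.6204, 0.3418]), np.float64(2.650633620909489))
move xyz [-0.0011 -0.0075  0.7612] rot [ 0.0004  0.0007 -0.0006] pos [0.6219 0.3438 0.1512] yaw 79.7 j6 -0.96 dist 0.1522555015606945 t 17.6
```

Request:
drive_tool([
  {"dx": -0.001,"dy": -0.007,"dz": 0.3,"rx": 0,"ry": 0,"rz": 0,"jaw": -1},
  {"dx": -0.001,"dy": -0.007,"dz": 0.55,"rx": 0,"ry": 0,"rz": 0,"jaw": -1},
  {"dx": -0.001,"dy": -0.007,"dz": 0.7,"rx": 0,"ry": 0,"rz": 0,"jaw": -1},
  {"dx": -0.001,"dy": -0.007,"dz": 0.753,"rx": 0,"ry": 0,"rz": 0,"jaw": -1},
  {"dx": -0.001,"dy": -0.007,"dz": 0.753,"rx": 0,"ry": 0,"rz": 0,"jaw": -1},
  {"dx": -0.001,"dy": -0.007,"dz": 0.753,"rx": 0,"ry": 0,"rz": 0,"jaw": 1},
  {"dx": -0.001,"dy": -0.007,"dz": 0.753,"rx": 0,"ry": 0,"rz": 0,"jaw": 1},
  {"dx": -0.001,"dy": -0.007,"dz": 0.753,"rx": 0,"ry": 0,"rz": 0,"jaw": 1},
  {"dx": -0.001,"dy": -0.007,"dz": 0.753,"rx": 0,"ry": 0,"rz": 0,"jaw": 1},
])

```text
clock: 18.73
ee_pos: [0.6226, 0.344, 0.0017]
tcp_rot: [[-0.984, 0.177, 0.004], [0.177, 0.984, 0.002], [-0.004, 0.002, -1.0]]
contact_force: [-0.5, 0.7, 5.8]
opening: 0.0532
gripper_force: 53.6
```

Request:
drive_tool([
  {"dx": 0,"dy": 0,"dz": -0.3,"rx": 0,"ry": 0,"rz": 0,"jaw": 1},
  {"dx": 0,"dy": 0,"dz": -0.6,"rx": 0,"ry": 0,"rz": 0,"jaw": 1},
  {"dx": 0,"dy": 0,"dz": -0.9,"rx": 0,"ry": 0,"rz": 0,"jaw": 1},
  {"dx": 0,"dy": 0,"dz": -0.9,"rx": 0,"ry": 0,"rz": 0,"jaw": 1},
  {"dx": 0,"dy": 0,"dz": -0.9,"rx": 0,"ry": 0,"rz": 0,"jaw": 1},
])

```text
clock: 19.35
ee_pos: [0.6206, 0.3431, 0.1788]
tcp_rot: [[-0.984, 0.177, -0.0], [0.177, 0.984, -0.0], [0.0, -0.0, -1.0]]
contact_force: [-0.4, -0.9, -0.3]
opening: 0.0529
gripper_force: 52.9
```

```bash
python3 - <<'E'
from h import *
p=imaging.grab_frame("wrist");o=monitor.get_obs();print(o["opening"])
print(roll(p,"roll_red",.028,z0=o["ee_pos"][2]+.006),o["ee_pos"])
go([.6130,.0757,.18],79.8)
E
```

```text
0.05308655730601324
(0.67, array([0.6208, 0.3435]), np.float64(1.1893593759838774)) [0.6199 0.3427 0.177 ]
move xyz [-0.2042 -1.3191 -0.0167] rot [-0.0008 -0.0011 -0.0001] pos [0.6196 0.3426 0.1761] yaw 79.8 j6 -0.96 dist 0.2669910311398176 t 19.45
```

Request:
drive_tool([
  {"dx": -0.1,"dy": -0.4,"dz": 0,"rx": 0,"ry": 0,"rz": 0,"jaw": 1},
  {"dx": -0.1,"dy": -0.66,"dz": 0,"rx": 0,"ry": 0,"rz": 0,"jaw": 1},
  {"dx": -0.1,"dy": -0.9,"dz": 0,"rx": 0,"ry": 0,"rz": 0,"jaw": 1},
  {"dx": -0.1,"dy": -0.9,"dz": 0,"rx": 0,"ry": 0,"rz": 0,"jaw": 1},
  {"dx": -0.1,"dy": -0.9,"dz": 0,"rx": 0,"ry": 0,"rz": 0,"jaw": 1},
])

```text
clock: 20.08
ee_pos: [0.6079, 0.1623, 0.1772]
tcp_rot: [[-0.984, 0.178, -0.003], [0.178, 0.984, -0.0], [0.003, -0.001, -1.0]]
contact_force: [0.3, 0.1, -0.2]
opening: 0.0529
gripper_force: 52.9
```

Request:
drive_tool([
  {"dx": -0.1,"dy": -0.42,"dz": 0,"rx": 0,"ry": 0,"rz": 0,"jaw": 1},
  {"dx": -0.1,"dy": -0.42,"dz": 0.2,"rx": 0,"ry": 0,"rz": 0,"jaw": 1},
  {"dx": -0.1,"dy": -0.42,"dz": 0.25,"rx": 0,"ry": 0,"rz": 0,"jaw": 1},
  {"dx": -0.1,"dy": -0.42,"dz": 0.25,"rx": 0,"ry": 0,"rz": 0,"jaw": 1},
  {"dx": -0.1,"dy": -0.42,"dz": 0.25,"rx": 0,"ry": 0,"rz": 0,"jaw": 1},
])

```text
clock: 20.7
ee_pos: [0.6143, 0.0778, 0.1302]
tcp_rot: [[-0.984, 0.176, 0.002], [0.176, 0.984, 0.0], [-0.002, 0.001, -1.0]]
contact_force: [0.7, 0.4, 0.2]
opening: 0.0527
gripper_force: 53.0
```

```bash
cat >> h.py <<'E'
def check(q,r,n,vis=.0):
    for i in range(2):
        p=imaging.grab_frame("wrist");o=monitor.get_obs();R=o["tcp_rot"]
        a=roll(p,q,r,z0=o["ee_pos"][2]+.006);print("held",a,"tcp",o["ee_pos"],"open",round(o["opening"],4))
    cv2.imwrite(f"pics/{n}.png",p["frame"][:,:,::-1]);go([.613,.0757,o["ee_pos"][2]],79.8)
E
python3 - <<'E'
from h import *
check("roll_red",.028,"w11")
E
```

```text
held (0.65, array([0.6138, 0.0781]), np.float64(2.1783626996425967)) tcp [0.6144 0.0776 0.1305] open 0.0528
held (0.71, array([0.6141, 0.0777]), np.float64(1.9475667290977472)) tcp [0.6142 0.0772 0.1304] open 0.0528
move xyz [ 0.0041 -0.0073 -0.001 ] rot [0.0001 0.0006 0.0002] pos [0.6141 0.077  0.1302] yaw 79.8 j6 -1.36 dist 0.001692266601910386 t 20.9
```

Request:
drive_tool([
  {"dx": 0.004,"dy": -0.007,"dz": 0.15,"rx": 0,"ry": 0,"rz": 0,"jaw": 1},
  {"dx": 0.004,"dy": -0.007,"dz": 0.2,"rx": 0,"ry": 0,"rz": 0,"jaw": 1},
  {"dx": 0.004,"dy": -0.007,"dz": 0.25,"rx": 0,"ry": 0,"rz": 0,"jaw": 1},
  {"dx": 0.004,"dy": -0.007,"dz": 0.3,"rx": 0,"ry": 0,"rz": 0,"jaw": 1},
  {"dx": 0.004,"dy": -0.007,"dz": 0.3,"rx": 0,"ry": 0,"rz": 0,"jaw": 1},
])

```text
clock: 21.52
ee_pos: [0.6119, 0.075, 0.0681]
tcp_rot: [[-0.984, 0.178, -0.001], [0.178, 0.984, -0.0], [0.001, -0.0, -1.0]]
contact_force: [-0.4, -0.2, -0.8]
opening: 0.0532
gripper_force: 53.0
```

Request:
drive_tool([
  {"dx": 0,"dy": 0,"dz": 0.07,"rx": 0,"ry": 0,"rz": 0,"jaw": 1},
  {"dx": 0,"dy": 0,"dz": 0.14,"rx": 0,"ry": 0,"rz": 0,"jaw": 1},
  {"dx": 0,"dy": 0,"dz": 0.14,"rx": 0,"ry": 0,"rz": 0,"jaw": 1},
  {"dx": 0,"dy": 0,"dz": 0.14,"rx": 0,"ry": 0,"rz": 0,"jaw": -0.7},
  {"dx": 0,"dy": 0,"dz": 0.14,"rx": 0,"ry": 0,"rz": 0,"jaw": -1},
  {"dx": 0,"dy": 0,"dz": 0.14,"rx": 0,"ry": 0,"rz": 0,"jaw": -1},
  {"dx": 0,"dy": 0,"dz": 0.0,"rx": 0,"ry": 0,"rz": 0,"jaw": -1},
  {"dx": 0,"dy": 0,"dz": -0.4,"rx": 0,"ry": 0,"rz": 0,"jaw": -1},
  {"dx": 0,"dy": 0,"dz": -0.7,"rx": 0,"ry": 0,"rz": 0,"jaw": -1},
  {"dx": 0,"dy": 0,"dz": -0.7,"rx": 0,"ry": 0,"rz": 0,"jaw": -1},
  {"dx": 0,"dy": 0,"dz": -0.7,"rx": 0,"ry": 0,"rz": 0,"jaw": -1},
])

```text
clock: 22.9
ee_pos: [0.6131, 0.0751, 0.2105]
tcp_rot: [[-0.984, 0.177, 0.003], [0.177, 0.984, 0.0], [-0.003, 0.001, -1.0]]
contact_force: [0.4, 0.4, -0.8]
opening: 0.0851
gripper_force: 0.0
```

```bash
python3 - <<'E'
from h import *
p=imaging.grab_frame("wrist");cv2.imwrite("pics/w12.png",p["frame"][:,:,::-1]);t=imaging.grab_frame("top")
print("red",roll(p,"roll_red",.028,z0=.046));print("green",roll(t,"roll_green",.025),roll(p,"roll_green",.025))
go([.4905,.381,.21],79.8)
E
```

```text
red (0.73, array([0.6118, 0.0759]), np.float64(0.7844666829049924))
green (0.73, array([0.4894, 0.3782]), np.float64(0.6547466520550412)) (0.68, array([0.4924, 0.3812]), np.float64(0.8306824062343952))
move xyz [ 0.8651  1.3989 -0.0176] rot [-0.0003 -0.0015 -0.0002] pos [0.6111 0.0749 0.206 ] yaw 79.8 j6 -1.36 dist 0.3289820258562134 t 23.15
```

View pics/w12.png

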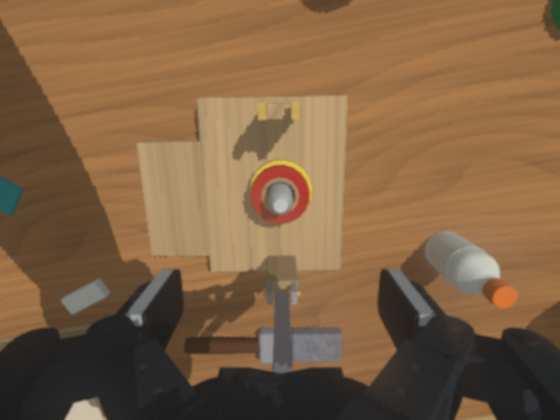

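Red sits on yellow around the post at (281,193). Green is next.

Request:
drive_tool([
  {"dx": 0.4,"dy": 0.7,"dz": 0,"rx": 0,"ry": 0,"rz": 0,"jaw": -1},
  {"dx": 0.45,"dy": 0.8,"dz": 0,"rx": 0,"ry": 0,"rz": 0,"jaw": -1},
  {"dx": 0.45,"dy": 0.8,"dz": 0,"rx": 0,"ry": 0,"rz": 0,"jaw": -1},
  {"dx": 0.45,"dy": 0.8,"dz": 0,"rx": 0,"ry": 0,"rz": 0,"jaw": -1},
])

```text
clock: 23.65
ee_pos: [0.5501, 0.2515, 0.2072]
tcp_rot: [[-0.985, 0.172, -0.003], [0.172, 0.985, -0.0], [0.003, -0.001, -1.0]]
contact_force: [-0.1, -0.7, 0.1]
opening: 0.0852
gripper_force: 0.0
```

Request:
drive_tool([
  {"dx": 0.41,"dy": 0.6,"dz": 0.2,"rx": 0,"ry": 0,"rz": 0,"jaw": -1},
  {"dx": 0.41,"dy": 0.6,"dz": 0.3,"rx": 0,"ry": 0,"rz": 0,"jaw": -1},
  {"dx": 0.41,"dy": 0.6,"dz": 0.3,"rx": 0,"ry": 0,"rz": 0,"jaw": -1},
  {"dx": 0.41,"dy": 0.6,"dz": 0.3,"rx": 0,"ry": 0,"rz": 0,"jaw": -1},
  {"dx": 0.41,"dy": 0.6,"dz": 0.3,"rx": 0,"ry": 0,"rz": 0,"jaw": -1},
])

```text
clock: 24.28
ee_pos: [0.4935, 0.38, 0.1487]
tcp_rot: [[-0.984, 0.178, -0.0], [0.178, 0.984, -0.001], [-0.0, -0.001, -1.0]]
contact_force: [1.0, 0.6, -0.4]
opening: 0.0851
gripper_force: 0.0
```

```bash
python3 - <<'E'
from h import *
for i in range(2):
    p=imaging.grab_frame("wrist");r=roll(p,"roll_green",.025);print(r)
cv2.imwrite("pics/w13.png",p["frame"][:,:,::-1])
go([*r[1],0],79.8)
E
```

```text
(0.88, array([0.4919, 0.3802]), np.float64(1.0636645112126457))
(0.65, array([0.4919, 0.3803]), np.float64(0.42772805901513783))
move xyz [ 0.011  -0.0025  0.7491] rot [ 0.0003  0.0004 -0.0007] pos [0.4939 0.3803 0.1498] yaw 79.7 j6 -0.82 dist 0.14984020792407363 t 24.48
```

Request:
drive_tool([
  {"dx": 0.01,"dy": -0.002,"dz": 0.3,"rx": 0,"ry": 0,"rz": 0,"jaw": -1},
  {"dx": 0.01,"dy": -0.002,"dz": 0.55,"rx": 0,"ry": 0,"rz": 0,"jaw": -1},
  {"dx": 0.01,"dy": -0.002,"dz": 0.7,"rx": 0,"ry": 0,"rz": 0,"jaw": -1},
  {"dx": 0.01,"dy": -0.002,"dz": 0.745,"rx": 0,"ry": 0,"rz": 0,"jaw": -1},
  {"dx": 0.01,"dy": -0.002,"dz": 0.745,"rx": 0,"ry": 0,"rz": 0,"jaw": -1},
  {"dx": 0.01,"dy": -0.002,"dz": 0.745,"rx": 0,"ry": 0,"rz": 0,"jaw": 1},
  {"dx": 0.01,"dy": -0.002,"dz": 0.745,"rx": 0,"ry": 0,"rz": 0,"jaw": 1},
  {"dx": 0.01,"dy": -0.002,"dz": 0.745,"rx": 0,"ry": 0,"rz": 0,"jaw": 1},
  {"dx": 0.01,"dy": -0.002,"dz": 0.745,"rx": 0,"ry": 0,"rz": 0,"jaw": 1},
])

```text
clock: 25.6
ee_pos: [0.4922, 0.3821, 0.0025]
tcp_rot: [[-0.984, 0.177, 0.003], [0.177, 0.984, 0.002], [-0.003, 0.003, -1.0]]
contact_force: [-0.9, -0.4, 6.1]
opening: 0.0472
gripper_force: 50.8
```

Request:
drive_tool([
  {"dx": 0,"dy": 0,"dz": -0.3,"rx": 0,"ry": 0,"rz": 0,"jaw": 1},
  {"dx": 0,"dy": 0,"dz": -0.6,"rx": 0,"ry": 0,"rz": 0,"jaw": 1},
  {"dx": 0,"dy": 0,"dz": -0.9,"rx": 0,"ry": 0,"rz": 0,"jaw": 1},
  {"dx": 0,"dy": 0,"dz": -0.9,"rx": 0,"ry": 0,"rz": 0,"jaw": 1},
  {"dx": 0,"dy": 0,"dz": -0.9,"rx": 0,"ry": 0,"rz": 0,"jaw": 1},
])

```text
clock: 26.22
ee_pos: [0.4906, 0.381, 0.1803]
tcp_rot: [[-0.984, 0.177, 0.001], [0.177, 0.984, 0.0], [-0.001, 0.0, -1.0]]
contact_force: [-1.5, -0.8, -0.4]
opening: 0.0477
gripper_force: 51.8
```

```bash
python3 - <<'E'
from h import *
p=imaging.grab_frame("wrist");o=monitor.get_obs();print(o["opening"])
print(roll(p,"roll_green",.025,z0=o["ee_pos"][2]+.006),o["ee_pos"])
go([.6130,.0757,.18],79.8)
E
```

```text
0.047730952815109765
(0.87, array([0.4907, 0.3812]), np.float64(1.5758383354289731)) [0.49   0.3806 0.1787]
move xyz [-0.8771 -1.39   -0.0098] rot [-0.0008 -0.0008 -0.0001] pos [0.4897 0.3804 0.1778] yaw 79.8 j6 -0.82 dist 0.32872009203807556 t 26.32
```

Request:
drive_tool([
  {"dx": -0.3,"dy": -0.5,"dz": 0,"rx": 0,"ry": 0,"rz": 0,"jaw": 1},
  {"dx": -0.45,"dy": -0.75,"dz": 0,"rx": 0,"ry": 0,"rz": 0,"jaw": 1},
  {"dx": -0.5,"dy": -0.8,"dz": 0,"rx": 0,"ry": 0,"rz": 0,"jaw": 1},
  {"dx": -0.5,"dy": -0.8,"dz": 0,"rx": 0,"ry": 0,"rz": 0,"jaw": 1},
  {"dx": -0.5,"dy": -0.8,"dz": 0,"rx": 0,"ry": 0,"rz": 0,"jaw": 1},
])

```text
clock: 26.95
ee_pos: [0.5599, 0.2057, 0.1781]
tcp_rot: [[-0.984, 0.178, -0.003], [0.178, 0.984, -0.0], [0.003, -0.001, -1.0]]
contact_force: [0.0, -0.6, -0.3]
opening: 0.0476
gripper_force: 51.8
```

Request:
drive_tool([
  {"dx": -0.3,"dy": -0.4,"dz": 0,"rx": 0,"ry": 0,"rz": 0,"jaw": 1},
  {"dx": -0.37,"dy": -0.595,"dz": 0,"rx": 0,"ry": 0,"rz": 0,"jaw": 1},
  {"dx": -0.37,"dy": -0.595,"dz": 0.2,"rx": 0,"ry": 0,"rz": 0,"jaw": 1},
  {"dx": -0.37,"dy": -0.595,"dz": 0.25,"rx": 0,"ry": 0,"rz": 0,"jaw": 1},
  {"dx": -0.37,"dy": -0.595,"dz": 0.25,"rx": 0,"ry": 0,"rz": 0,"jaw": 1},
  {"dx": -0.37,"dy": -0.595,"dz": 0.25,"rx": 0,"ry": 0,"rz": 0,"jaw": 1},
])

```text
clock: 27.7
ee_pos: [0.6129, 0.0772, 0.1313]
tcp_rot: [[-0.985, 0.175, 0.002], [0.175, 0.985, 0.0], [-0.002, 0.001, -1.0]]
contact_force: [0.8, 0.3, -0.8]
opening: 0.0472
gripper_force: 51.8
```

```bash
python3 - <<'E'
from h import *
check("roll_green",.025,"w14")
E
```

```text
held (0.56, array([0.6127, 0.0781]), np.float64(2.259023795331494)) tcp [0.6131 0.0771 0.1316] open 0.0474
held (0.79, array([0.6128, 0.0777]), np.float64(2.2759269416706265)) tcp [0.6131 0.0765 0.1315] open 0.0474
move xyz [-0.0005 -0.0031 -0.0012] rot [0.0001 0.0006 0.0002] pos [0.613  0.0763 0.1312] yaw 79.8 j6 -1.36 dist 0.0006742016317006834 t 27.9
```

Request:
drive_tool([
  {"dx": 0,"dy": -0.006,"dz": 0.15,"rx": 0,"ry": 0,"rz": 0,"jaw": 1},
  {"dx": 0,"dy": -0.006,"dz": 0.2,"rx": 0,"ry": 0,"rz": 0,"jaw": 1},
  {"dx": 0,"dy": -0.006,"dz": 0.25,"rx": 0,"ry": 0,"rz": 0,"jaw": 1},
  {"dx": 0,"dy": -0.006,"dz": 0.3,"rx": 0,"ry": 0,"rz": 0,"jaw": 1},
  {"dx": 0,"dy": -0.006,"dz": 0.3,"rx": 0,"ry": 0,"rz": 0,"jaw": 1},
])

```text
clock: 28.52
ee_pos: [0.6118, 0.0744, 0.0691]
tcp_rot: [[-0.984, 0.178, -0.001], [0.178, 0.984, -0.0], [0.001, -0.0, -1.0]]
contact_force: [-0.6, 0.3, -0.4]
opening: 0.0473
gripper_force: 51.8
```

Request:
drive_tool([
  {"dx": 0,"dy": 0,"dz": 0.07,"rx": 0,"ry": 0,"rz": 0,"jaw": 1},
  {"dx": 0,"dy": 0,"dz": 0.07,"rx": 0,"ry": 0,"rz": 0,"jaw": 1},
  {"dx": 0,"dy": 0,"dz": 0.07,"rx": 0,"ry": 0,"rz": 0,"jaw": -0.5},
  {"dx": 0,"dy": 0,"dz": 0.07,"rx": 0,"ry": 0,"rz": 0,"jaw": -1},
  {"dx": 0,"dy": 0,"dz": 0.07,"rx": 0,"ry": 0,"rz": 0,"jaw": -1},
  {"dx": 0,"dy": 0,"dz": 0.0,"rx": 0,"ry": 0,"rz": 0,"jaw": -1},
  {"dx": 0,"dy": 0,"dz": -0.4,"rx": 0,"ry": 0,"rz": 0,"jaw": -1},
  {"dx": 0,"dy": 0,"dz": -0.7,"rx": 0,"ry": 0,"rz": 0,"jaw": -1},
  {"dx": 0,"dy": 0,"dz": -0.9,"rx": 0,"ry": 0,"rz": 0,"jaw": -1},
  {"dx": 0,"dy": 0,"dz": -0.9,"rx": 0,"ry": 0,"rz": 0,"jaw": -1},
])

```text
clock: 29.78
ee_pos: [0.6155, 0.0746, 0.2589]
tcp_rot: [[-0.984, 0.177, 0.014], [0.177, 0.984, 0.0], [-0.014, 0.003, -1.0]]
contact_force: [1.3, 0.4, 0.7]
opening: 0.0856
gripper_force: 0.0
```

```bash
python3 - <<'E'
from h import *
p=imaging.grab_frame("wrist");s=imaging.grab_frame("scene");t=imaging.grab_frame("top")
print("green",roll(p,"roll_green",.025,z0=.060))
for c in(p,s,t):
    print([ (q,[(round(x["conf"],2),x["box"]) for x in imaging.boxes_of(c,q)[:2]]) for q in("roll_white","roll_blue")])
a=p["frame"][60:300,150:470,::-1];b=s["frame"][180:320,200:340,::-1]
cv2.imwrite("pics/c15.png",np.hstack([cv2.resize(a,(480,360)),cv2.resize(b,(320,360))]))
print(monitor.get_obs()["ee_pos"])
E
```

```text
green (0.83, array([0.6124, 0.0749]), np.float64(0.885044484532703))
[('roll_white', []), ('roll_blue', [(0.26, [0.0, 2.5, 15.0, 81.0])])]
[('roll_white', [(0.62, [238.2, 225.1, 97.2, 94.6]), (0.62, [334.3, 212.2, 16.6, 16.7])]), ('roll_blue', [(0.71, [186.4, 239.1, 22.4, 11.5])])]
[('roll_white', []), ('roll_blue', [])]
[0.6119 0.0744 0.2488]
```

View pics/c15.png

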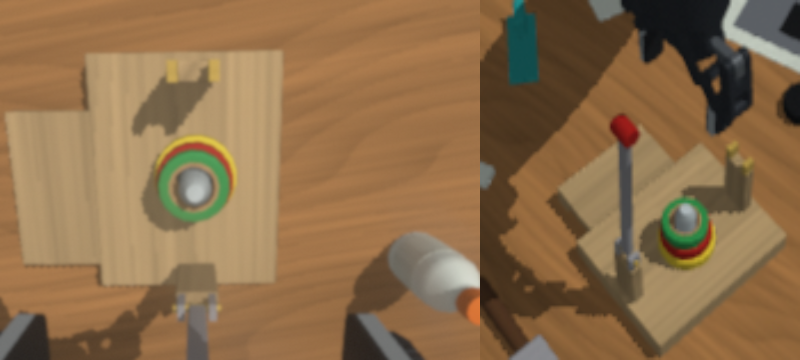

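The green/red/yellow stack sits on the post at (195,180) in the left crop, and the keeper is still upright. No white or blue roll shows; those detections landed on the cap and the eraser. I'm swinging the keeper down now.

Request:
drive_tool([
  {"dx": 0,"dy": 0,"dz": -0.31,"rx": 0,"ry": 0,"rz": 0,"jaw": -0.2},
  {"dx": 0,"dy": 0,"dz": -0.31,"rx": 0,"ry": 0,"rz": 0,"jaw": -0.2},
  {"dx": -0.25,"dy": 0.005,"dz": -0.31,"rx": 0,"ry": 0,"rz": 0,"jaw": -0.2},
  {"dx": -0.413,"dy": 0.005,"dz": -0.31,"rx": 0,"ry": 0,"rz": 0,"jaw": -0.2},
  {"dx": -0.413,"dy": 0.005,"dz": -0.31,"rx": 0,"ry": 0,"rz": 0,"jaw": -0.2},
  {"dx": -0.413,"dy": 0.005,"dz": -0.055,"rx": 0,"ry": 0,"rz": 0,"jaw": -0.2},
  {"dx": -0.413,"dy": 0.005,"dz": -0.055,"rx": 0,"ry": 0,"rz": 0,"jaw": -0.2},
  {"dx": -0.413,"dy": 0.005,"dz": -0.055,"rx": 0,"ry": 0,"rz": 0,"jaw": -0.2},
])

```text
clock: 31.28
ee_pos: [0.6935, 0.0609, 0.262]
tcp_rot: [[-0.984, 0.177, 0.001], [0.177, 0.984, 0.0], [-0.001, 0.0, -1.0]]
contact_force: [0.3, 0.7, 0.8]
opening: 0.0514
gripper_force: 0.0
```

Request:
drive_tool([
  {"dx": 0,"dy": 0,"dz": 0,"rx": 0,"ry": 0,"rz": 0,"jaw": 1},
  {"dx": 0,"dy": 0,"dz": 0,"rx": 0,"ry": 0,"rz": 0,"jaw": 1},
  {"dx": 0,"dy": 0,"dz": 0,"rx": 0,"ry": 0,"rz": 0,"jaw": 1},
  {"dx": 0,"dy": 0,"dz": 0,"rx": 0,"ry": 0,"rz": 0,"jaw": 1},
], grip_force=40)

```text
clock: 31.78
ee_pos: [0.6947, 0.0615, 0.2638]
tcp_rot: [[-0.984, 0.177, 0.004], [0.177, 0.984, 0.001], [-0.004, 0.002, -1.0]]
contact_force: [0.4, 3.9, 7.0]
opening: 0.0209
gripper_force: 39.0
```

```bash
python3 - <<'E'
from h import *
v=np.array([.6125,.0753,-.178]);o=monitor.get_obs();R=o["tcp_rot"]
print(o["opening"],o["ee_pos"],o["contact_force"],o["gripper_force"],o["joints"])
k=lambda th:W(v,(.077-.183*np.cos(th),0,.095+.183*np.sin(th)))
for th in [1.45,1.3,1.15,1,.85,.7,.55,.4,.25,.12,.03,0]: print(th,np.round(R.T@(k(th)-k(1.6))/.2,3))
E
```

```text
0.020857077422396862 [0.6947 0.0615 0.2638] [0.3637 3.8568 7.0166] 38.975526094436646 [ 0.0109  0.2065  1.5028  0.0013  1.4281 -1.382 ]
1.45 [ 0.137 -0.     0.006]
1.3 [ 0.272 -0.     0.032]
1.15 [ 0.401 -0.     0.078]
1 [ 0.522 -0.     0.143]
0.85 [ 0.631 -0.001  0.225]
0.7 [ 0.728 -0.001  0.322]
0.55 [ 0.808 -0.001  0.433]
0.4 [ 0.872 -0.001  0.555]
0.25 [ 0.916 -0.001  0.685]
0.12 [ 0.938 -0.002  0.801]
0.03 [ 0.945 -0.002  0.884]
0 [ 0.945 -0.002  0.911]
```

Request:
drive_tool([
  {"dx": 0.137,"dy": 0,"dz": 0.006,"rx": 0,"ry": 0,"rz": 0,"jaw": 1},
  {"dx": 0.272,"dy": 0,"dz": 0.032,"rx": 0,"ry": 0,"rz": 0,"jaw": 1},
  {"dx": 0.401,"dy": 0,"dz": 0.078,"rx": 0,"ry": 0,"rz": 0,"jaw": 1},
  {"dx": 0.522,"dy": 0,"dz": 0.143,"rx": 0,"ry": 0,"rz": 0,"jaw": 1},
  {"dx": 0.631,"dy": 0,"dz": 0.225,"rx": 0,"ry": 0,"rz": 0,"jaw": 1},
  {"dx": 0.728,"dy": 0,"dz": 0.322,"rx": 0,"ry": 0,"rz": 0,"jaw": 1},
  {"dx": 0.808,"dy": 0,"dz": 0.433,"rx": 0,"ry": 0,"rz": 0,"jaw": 1},
  {"dx": 0.872,"dy": 0,"dz": 0.555,"rx": 0,"ry": 0,"rz": 0,"jaw": 1},
  {"dx": 0.916,"dy": 0,"dz": 0.685,"rx": 0,"ry": 0,"rz": 0,"jaw": 1},
  {"dx": 0.938,"dy": 0,"dz": 0.801,"rx": 0,"ry": 0,"rz": 0,"jaw": 1},
  {"dx": 0.945,"dy": 0,"dz": 0.87,"rx": 0,"ry": 0,"rz": 0,"jaw": 1},
  {"dx": 0.945,"dy": 0,"dz": 0.9,"rx": 0,"ry": 0,"rz": 0,"jaw": 1},
])

```text
clock: 33.28
ee_pos: [0.5078, 0.0927, 0.0858]
tcp_rot: [[-0.984, 0.176, -0.003], [0.176, 0.984, -0.004], [0.003, -0.005, -1.0]]
contact_force: [-18.8, -5.2, 40.2]
opening: 0.0205
gripper_force: 60.3
```

Request:
drive_tool([
  {"dx": 0,"dy": 0,"dz": -0.01,"rx": 0,"ry": 0,"rz": 0,"jaw": 1},
  {"dx": 0,"dy": 0,"dz": -0.01,"rx": 0,"ry": 0,"rz": 0,"jaw": 0},
  {"dx": 0,"dy": 0,"dz": -0.01,"rx": 0,"ry": 0,"rz": 0,"jaw": -0.2},
  {"dx": 0,"dy": 0,"dz": -0.01,"rx": 0,"ry": 0,"rz": 0,"jaw": -0.2},
  {"dx": 0,"dy": 0,"dz": -0.5,"rx": 0,"ry": 0,"rz": 0,"jaw": -0.2},
  {"dx": 0,"dy": 0,"dz": -0.8,"rx": 0,"ry": 0,"rz": 0,"jaw": -1},
  {"dx": 0,"dy": 0,"dz": -0.8,"rx": 0,"ry": 0,"rz": 0,"jaw": -1},
  {"dx": 0,"dy": 0,"dz": -0.8,"rx": 0,"ry": 0,"rz": 0,"jaw": -1},
])

```text
clock: 34.28
ee_pos: [0.5096, 0.0945, 0.2447]
tcp_rot: [[-0.984, 0.177, 0.007], [0.177, 0.984, 0.0], [-0.007, 0.002, -1.0]]
contact_force: [-0.2, 0.5, -0.1]
opening: 0.0855
gripper_force: 0.0
```

```bash
python3 - <<'E'
from h import *
p=imaging.grab_frame("wrist");t=imaging.grab_frame("top");s=imaging.grab_frame("scene")
v=np.array([.6125,.0753,-.178])
o=[]
for n,c in(("w",p),("t",t),("s",s)):
    im=c["frame"].astype(int);m=(im[:,:,0]>90)&(im[:,:,0]>2.2*im[:,:,1])&(im[:,:,0]>2.2*im[:,:,2])
    e=proj(c,W(v,(-.106,0,.095)));rr,cc=np.indices(m.shape);m&=np.hypot(rr-e[0],cc-e[1])<(35 if n=="w" else 18)
    ys,xs=np.nonzero(m);print(n,e,ys.mean(),xs.mean(),len(ys));o.append((c,(ys.mean(),xs.mean())))
print(tri(o),tri(o[:2]),tri([o[0],o[2]]),"exp",W(v,(-.106,0,.095)))
a=p["frame"][60:360,100:460,::-1];b=s["frame"][180:320,220:360,::-1]
cv2.imwrite("pics/c16.png",np.hstack([cv2.resize(a,(432,360)),cv2.resize(b,(360,360))]))
S=imaging.boxes_of(p,"spreader");print([(round(x["conf"],2),x["box"]) for x in S])
E
```

```text
w [197.1961 278.7853] 196.11560693641619 277.33815028901734 346
t [218.0893 230.8   ] 221.0 236.0 1
s [234.9301 323.2421] 234.375 323.0892857142857 56
[0.5051 0.0879 0.0871] [0.5185 0.0891 0.0285] [0.507  0.0929 0.0949] exp [0.5082 0.0941 0.095 ]
[(0.98, [0.0, 235.6, 59.9, 48.2]), (0.58, [0.0, 88.6, 26.4, 93.7])]
```

View pics/c16.png

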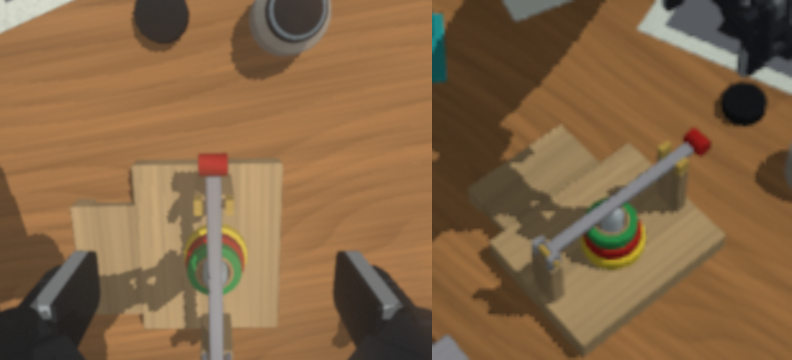

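The keeper lies between the brass cheeks, with the knob triangulated at z = 0.095, so it is closed. That leaves the spreader.

Request:
drive_tool([
  {"dx": 0.15,"dy": -0.5,"dz": 0,"rx": 0,"ry": 0,"rz": 0,"jaw": -1},
  {"dx": 0.15,"dy": -0.75,"dz": 0,"rx": 0,"ry": 0,"rz": 0,"jaw": -1},
  {"dx": 0.15,"dy": -0.75,"dz": 0,"rx": 0,"ry": 0,"rz": 0,"jaw": -1},
  {"dx": 0.15,"dy": -0.75,"dz": 0,"rx": 0,"ry": 0,"rz": 0,"jaw": -1},
  {"dx": 0.15,"dy": -0.75,"dz": 0,"rx": 0,"ry": 0,"rz": 0,"jaw": -1},
])

```text
clock: 35.1
ee_pos: [0.4513, -0.0474, 0.2397]
tcp_rot: [[-0.984, 0.177, -0.002], [0.177, 0.984, 0.001], [0.002, 0.001, -1.0]]
contact_force: [-0.8, -0.1, 0.3]
opening: 0.0851
gripper_force: 0.0
```

Request:
drive_tool([
  {"dx": 0.14,"dy": -0.5,"dz": 0.1,"rx": 0,"ry": 0,"rz": 0,"jaw": -1},
  {"dx": 0.14,"dy": -0.74,"dz": 0.2,"rx": 0,"ry": 0,"rz": 0,"jaw": -1},
  {"dx": 0.14,"dy": -0.74,"dz": 0.2,"rx": 0,"ry": 0,"rz": 0,"jaw": -1},
  {"dx": 0.14,"dy": -0.74,"dz": 0.2,"rx": 0,"ry": 0,"rz": 0,"jaw": -1},
  {"dx": 0.14,"dy": -0.74,"dz": 0.2,"rx": 0,"ry": 0,"rz": 0,"jaw": -1},
])

```text
clock: 35.72
ee_pos: [0.3984, -0.1876, 0.2009]
tcp_rot: [[-0.984, 0.176, 0.0], [0.176, 0.984, 0.001], [0.0, 0.001, -1.0]]
contact_force: [0.9, -0.1, 0.1]
opening: 0.0853
gripper_force: 0.0
```

```bash
python3 - <<'E'
from h import *
p=imaging.grab_frame("wrist");cv2.imwrite("pics/w17.png",p["frame"][:,:,::-1])
print(monitor.get_obs()["ee_pos"])
for r in imaging.trace(p,"spreader"): print(round(r["conf"],2),r["box"],at_z(p,(r["box"][1]+r["box"][3]/2,r["box"][0]+r["box"][2]/2),.005))
for q in("spreader","spreader_shoulder"): print(q,[(round(x["conf"],2),np.round(x["point"],1),at_z(p,x["point"],0 if q=="spreader" else .0065)) for x in imaging.spot_point(p,q)])
E
```

```text
[ 0.3985 -0.1875  0.2012]
0.97 [207.0, 292.5, 85.6, 54.7] [ 0.5453 -0.2496  0.005 ]
0.75 [248.4, 147.6, 52.0, 98.0] [ 0.4049 -0.1945  0.005 ]
0.61 [156.2, 3.7, 55.7, 114.4] [ 0.2617 -0.2545  0.005 ]
spreader [(0.88, array([165.3, 276.4]), array([ 0.3737, -0.1868,  0.    ])), (0.83, array([ 28.9, 179.3]), array([ 0.2334, -0.2531,  0.    ])), (0.76, array([308.2, 228.2]), array([ 0.5286, -0.2725,  0.    ]))]
spreader_shoulder [(0.75, array([186.6, 275. ]), array([ 0.3943, -0.1919,  0.0065])), (0.71, array([ 49.4, 180.2]), array([ 0.2519, -0.2552,  0.0065])), (0.62, array([319.4, 244. ]), array([ 0.5426, -0.2558,  0.0065]))]
```

View pics/w17.png

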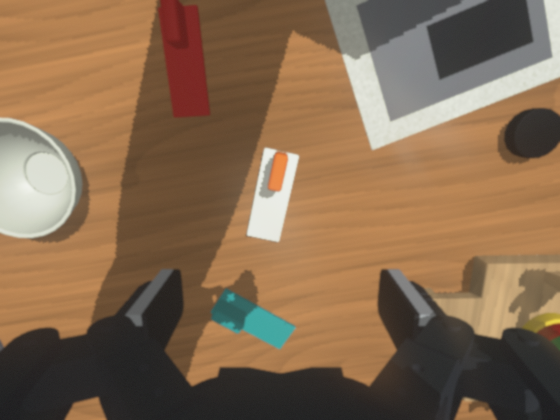

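Candidates: red at (185,60), turquoise at (252,318), and the one with a white blade and upright orange grip at (273,195). Only the last matches the description. I'll fit its pose and confirm it in a crop.

```bash
cat >> h.py <<'E'
def spreader(p,guess):
    "fit blade outline (top, z=.005) 96x36 and grip (orange) ; returns x,y,yaw of origin"
    im=p["frame"].astype(int);hsv=cv2.cvtColor(np.ascontiguousarray(p["frame"]),cv2.COLOR_RGB2HSV)
    g=proj(p,(*guess,.005));rr,cc=np.indices(im.shape[:2]);near=np.hypot(rr-g[0],cc-g[1])<110
    white=(hsv[:,:,1]<60)&(hsv[:,:,2]>110)&near
    org=(hsv[:,:,1]>180)&(hsv[:,:,0]<14)&(hsv[:,:,2]>140)&near
    n,l,st,ce=cv2.connectedComponentsWithStats(org.astype(np.uint8));org=l==(1+st[1:,4].argmax())
    n,l,st,ce=cv2.connectedComponentsWithStats((white|org).astype(np.uint8),connectivity=8)
    k=l[org][0];m=(l==k).astype(np.uint8)
    hull=cv2.convexHull(max(cv2.findContours(m,0,1)[0],key=len))[:,0,:].astype(float)
    oc=np.argwhere(org).mean(0)
    def pts(v,z): return [W(v,(x,y,z)) for x,y in((-.018,-.018),(.078,-.018),(.078,.018),(-.018,.018))]
    def f(v):
        h=cv2.convexHull(np.float32([proj(p,q)[::-1] for z in(0,.005) for q in pts(v,z)]+[proj(p,W(v,(x,y,.034)))[::-1] for x in(-.018,.018) for y in(-.007,.007)]))
        return [cv2.pointPolygonTest(h,(float(x),float(y)),True) for x,y in hull]
    c=at_z(p,hull.mean(0)[::-1],.005)[:2];o=at_z(p,oc,.03)[:2];a=np.arctan2(*(c-o)[::-1])
    s=least_squares(f,[*o,a],diff_step=1e-3,loss="soft_l1")
    return s.x,np.abs(f(s.x)).mean(),"orange top c",at_z(p,oc,.032),"px",oc,m.sum(),org.sum()
E
python3 - <<'E'
from h import *
for i in range(2):
    p=imaging.grab_frame("wrist");r=spreader(p,(.40,-.193));print(r)
v=r[0]
im=p["frame"].copy()
for X in((-.018,-.018,.005),(.078,-.018,.005),(.078,.018,.005),(-.018,.018,.005),(.018,-.007,.034),(.018,.007,.034),(-.018,.007,.034),(-.018,-.007,.034)):
    q=proj(p,W(v,X));cv2.circle(im,(int(round(q[1])),int(round(q[0]))),1,(0,0,255),-1)
cv2.imwrite("pics/c18.png",cv2.resize(im[130:260,200:340,::-1],(560,520),interpolation=cv2.INTER_NEAREST))
c,s=np.cos(v[2]),np.sin(v[2])
go([v[0],v[1],.1],np.degrees(v[2])+90)
E
```

```text
(array([ 0.3747, -0.199 ,  1.0658]), np.float64(1.5829914050570233), 'orange top c', array([ 0.3618, -0.1805,  0.032 ]), 'px', array([155.7647, 280.6471]), np.uint64(34), np.int64(34))
(array([ 0.383 , -0.1576, -1.5236]), np.float64(1.487211285552154), 'orange top c', array([ 0.3618, -0.1811,  0.032 ]), 'px', array([155.9412, 280.2353]), np.uint64(34), np.int64(34))
move xyz [0.1021 0.1366 0.5062] rot [0.0001 0.0002 0.4286] pos [ 0.3982 -0.188   0.2013] yaw 79.9 j6 -1.96 dist 0.10683205027289218 t 36.02
```

View pics/c18.png

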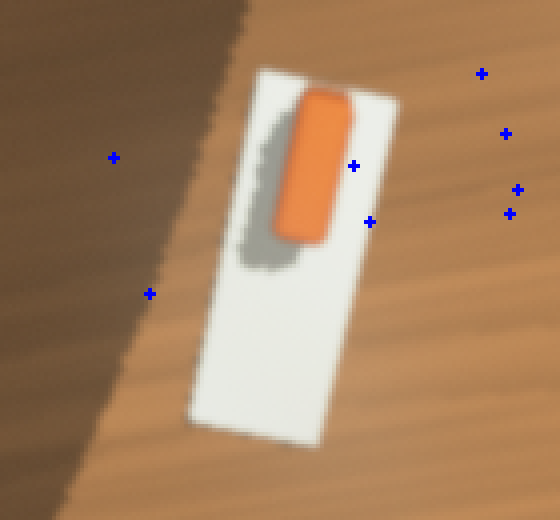

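The crop confirms a white blade with an upright orange grip. My colour fit failed, but the blade's corners read clearly at image (264.5,147.5), (299.8,155), (280,241.8) and (247,235.5), so I'll use those.

```bash
python3 - <<'E'
from h import *
p=imaging.grab_frame("wrist")
g=cv2.cvtColor(np.ascontiguousarray(p["frame"]),cv2.COLOR_RGB2GRAY)
px=np.float32([[264.5,147.5],[299.75,155],[280,241.75],[247,235.5]]);q=cv2.cornerSubPix(g,px.reshape(-1,1,2).copy(),(4,4),(-1,-1),(3,50,.01))[:,0]
print(q)
Xs=[(-.018,-.018,.005),(-.018,.018,.005),(.078,.018,.005),(.078,-.018,.005)]
for Q in(px,q):
    f=lambda v:np.concatenate([proj(p,W(v,X))-c[::-1] for X,c in zip(Xs,Q)])
    r=least_squares(f,[.375,-.187,-.3]);print(r.x,np.round(f(r.x),1))
v=r.x;print("grip top pred",proj(p,W(v,(0,0,.034))),"seen ~",(130+166/4,200+313/4))
go([v[0],v[1],.1],np.degrees(v[2])+90)
E
```

```text
[[264.7716 146.9856]
 [299.3126 154.9295]
 [278.7198 241.48  ]
 [247.2911 234.7781]]
[ 0.3768 -0.1857 -0.3869] [-0.1  0.2 -0.  -0.2  0.2 -0.2 -0.1  0.3]
[ 0.3764 -0.1858 -0.3938] [-0.  -0.1 -0.2  0.2  0.2  0.4  0.1 -0.6]
grip top pred [172.5885 278.1707] seen ~ (171.5, 278.25)
move xyz [ 0.1092 -0.0073  0.5059] rot [-0.      0.0002  0.0689] pos [ 0.3981 -0.1882  0.2012] yaw 79.8 j6 -1.96 dist 0.10352731920120917 t 36.08
```

Request:
drive_tool([
  {"dx": 0.109,"dy": -0.006,"dz": 0.3,"rx": 0,"ry": 0,"rz": 0.068,"jaw": -0.2},
  {"dx": 0.109,"dy": -0.006,"dz": 0.5,"rx": 0,"ry": 0,"rz": 0.068,"jaw": -0.2},
  {"dx": 0.109,"dy": -0.006,"dz": 0.7,"rx": 0,"ry": 0,"rz": 0.068,"jaw": -0.2},
  {"dx": 0.109,"dy": -0.006,"dz": 0.85,"rx": 0,"ry": 0,"rz": 0.068,"jaw": -0.2},
  {"dx": 0.109,"dy": -0.006,"dz": 0.955,"rx": 0,"ry": 0,"rz": 0.068,"jaw": -0.2},
  {"dx": 0.109,"dy": -0.006,"dz": 0.955,"rx": 0,"ry": 0,"rz": 0.068,"jaw": -0.2},
  {"dx": 0.109,"dy": -0.006,"dz": 0.955,"rx": 0,"ry": 0,"rz": 0.068,"jaw": -0.2},
])

```text
clock: 36.95
ee_pos: [0.3768, -0.1864, 0.0109]
tcp_rot: [[-0.924, 0.382, 0.001], [0.382, 0.924, -0.001], [-0.002, -0.0, -1.0]]
contact_force: [-0.1, -0.4, -0.1]
opening: 0.0509
gripper_force: 0.0
```

Request:
drive_tool([
  {"dx": 0,"dy": 0,"dz": 0,"rx": 0,"ry": 0,"rz": 0,"jaw": 1},
  {"dx": 0,"dy": 0,"dz": 0,"rx": 0,"ry": 0,"rz": 0,"jaw": 1},
  {"dx": 0,"dy": 0,"dz": 0,"rx": 0,"ry": 0,"rz": 0,"jaw": 1},
  {"dx": 0,"dy": 0,"dz": 0,"rx": 0,"ry": 0,"rz": 0,"jaw": 1},
], grip_force=60)

```text
clock: 37.45
ee_pos: [0.3769, -0.1865, 0.011]
tcp_rot: [[-0.924, 0.382, 0.002], [0.382, 0.924, -0.001], [-0.002, -0.0, -1.0]]
contact_force: [-1.1, 0.1, 6.1]
opening: 0.0127
gripper_force: 60.2
```

```bash
python3 - <<'E'
from h import *
v=np.array([.6127,.0754,-.178])
o=monitor.get_obs();print(o["opening"],o["ee_pos"],o["contact_force"])
# spreader origin goes to: fully in = caddy (-.068,-.1); start = 75 mm further back
for d in(.075,.03,0): T=W(v,(-.068-d,-.1,0));T[2]=o["ee_pos"][2]+.002;print(d,T);go(T,90+np.degrees(v[2]))
E
```

```text
0.012691984013701887 [ 0.3769 -0.1865  0.011 ] [-1.1442  0.0801  6.052 ]
0.075 [0.4543 0.0023 0.013 ]
move xyz [ 0.0036  1.0203 -0.0104] rot [-0.0002  0.0006 -0.0681] pos [ 0.3769 -0.1865  0.011 ] yaw 67.5 j6 -1.77 dist 0.20406230285966434 t 37.45
0.03 [ 0.4985 -0.0057  0.013 ]
move xyz [-0.2163  1.0681 -0.01  ] rot [-0.0002  0.0006 -0.0681] pos [ 0.3769 -0.1865  0.011 ] yaw 67.5 j6 -1.77 dist 0.21795616531615924 t 37.45
0 [ 0.5281 -0.011   0.013 ]
move xyz [-0.3629  1.0999 -0.0097] rot [-0.0002  0.0006 -0.0681] pos [ 0.3769 -0.1865  0.011 ] yaw 67.5 j6 -1.77 dist 0.23165463021478466 t 37.45
```

Request:
drive_tool([
  {"dx": 0,"dy": 0,"dz": -0.2,"rx": 0,"ry": 0,"rz": 0,"jaw": 1},
  {"dx": 0,"dy": 0.1,"dz": -0.3,"rx": 0,"ry": 0,"rz": 0,"jaw": 1},
  {"dx": 0.004,"dy": 0.35,"dz": -0.3,"rx": 0,"ry": 0,"rz": -0.034,"jaw": 1},
  {"dx": 0.03,"dy": 0.6,"dz": -0.3,"rx": 0,"ry": 0,"rz": -0.068,"jaw": 1},
  {"dx": 0.03,"dy": 0.85,"dz": -0.3,"rx": 0,"ry": 0,"rz": -0.068,"jaw": 1},
  {"dx": 0.03,"dy": 1,"dz": -0.3,"rx": 0,"ry": 0,"rz": -0.068,"jaw": 1},
  {"dx": 0.03,"dy": 1,"dz": -0.3,"rx": 0,"ry": 0,"rz": -0.068,"jaw": 1},
  {"dx": 0.03,"dy": 1,"dz": -0.3,"rx": 0,"ry": 0,"rz": -0.068,"jaw": 1},
])

```text
clock: 38.45
ee_pos: [0.4464, 0.0009, 0.0695]
tcp_rot: [[-0.984, 0.177, -0.001], [0.177, 0.984, -0.0], [0.001, -0.0, -1.0]]
contact_force: [-0.5, 0.1, -1.7]
opening: 0.0126
gripper_force: 59.4
```

```bash
python3 - <<'E'
from h import *
o=monitor.get_obs();print(o["opening"],o["ee_pos"],o["contact_force"])
v=np.array([.6127,.0754,-.178])
p=imaging.grab_frame("wrist");cv2.imwrite("pics/w19.png",p["frame"][:,:,::-1])
for X,q,rc in corners(p,v): print(X,q,np.round(rc,1))
z=o["ee_pos"][2]-.011
a=np.arctan2(-o["tcp_rot"][1,0],-o["tcp_rot"][0,0]);u=np.array([*o["ee_pos"][:2],a])
g=cv2.cvtColor(np.ascontiguousarray(p["frame"]),cv2.COLOR_RGB2GRAY)
for X in((-.018,-.018),(-.018,.018),(.078,.018),(.078,-.018)):
    rc=proj(p,W(u,(*X,z+.005)));q=cv2.cornerSubPix(g,np.float32([[rc[::-1]]]),(7,7),(-1,-1),(3,50,.01))[0,0];print(X,rc,q[::-1])
for th in(imaging.spot_point(p,"slot_mouth"),): print("slot",[(x["conf"],x["point"]) for x in th],proj(p,W(v,(-.05,-.1,.0065))))
T=W(v,(-.143,-.1,0));T[2]=.013;go(T,90+np.degrees(v[2]))
cv2.imwrite("pics/w19.png",cv2.resize(p["frame"][:,:,::-1],(784,588)))
E
```

```text
0.01262353985444827 [0.4464 0.0009 0.0695] [-0.4908  0.0539 -1.7486]
[-0.09  -0.078  0.025] [324.1728 314.4887] [327.7 317.8]
[-0.09   0.065  0.025] [327.7934 537.5285] [327.8 537.5]
[-0.05  -0.14   0.025] [378.3213 225.3411] [378.3 225.3]
(-0.018, -0.018) [232.7238 241.5457] [231.6945 243.2423]
(-0.018, 0.018) [232.774  317.5516] [231.3171 317.3624]
(0.078, 0.018) [396.9653 312.0589] [394.4307 317.2239]
(0.078, -0.018) [396.9056 247.0307] [397.4749 241.1307]
slot [] [359.5578 283.5287]
move xyz [-0.0369  0.0164  0.283 ] rot [-0.0001 -0.0002 -0.0005] pos [0.4465 0.0004 0.0696] yaw 79.7 j6 -1.51 dist 0.057171964068592915 t 38.55
```

View pics/w19.png

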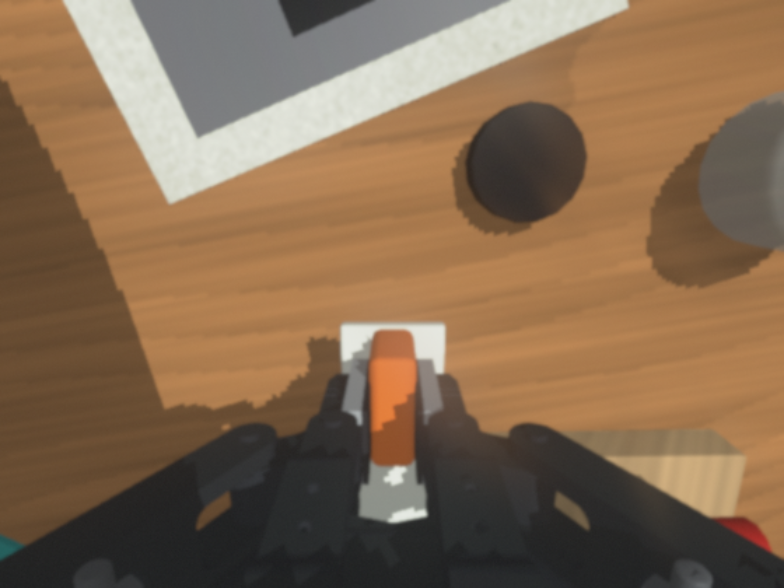

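The spreader is held straight: grip at (392,395), blade pointing away from the robot. I'm lowering it in front of the slot and starting to insert.

Request:
drive_tool([
  {"dx": -0.03,"dy": 0.016,"dz": 0.15,"rx": 0,"ry": 0,"rz": 0,"jaw": 1},
  {"dx": -0.03,"dy": 0.016,"dz": 0.277,"rx": 0,"ry": 0,"rz": 0,"jaw": 1},
  {"dx": -0.03,"dy": 0.016,"dz": 0.277,"rx": 0,"ry": 0,"rz": 0,"jaw": 1},
  {"dx": -0.08,"dy": 0.016,"dz": 0.277,"rx": 0,"ry": 0,"rz": 0,"jaw": 1},
  {"dx": -0.13,"dy": 0.016,"dz": 0.277,"rx": 0,"ry": 0,"rz": 0,"jaw": 1},
  {"dx": -0.18,"dy": 0.016,"dz": 0.277,"rx": 0,"ry": 0,"rz": 0,"jaw": 1},
  {"dx": -0.18,"dy": 0.016,"dz": 0.277,"rx": 0,"ry": 0,"rz": 0,"jaw": 1},
])

```text
clock: 39.42
ee_pos: [0.4843, -0.0023, 0.0152]
tcp_rot: [[-0.984, 0.178, 0.001], [0.178, 0.984, -0.0], [-0.001, 0.0, -1.0]]
contact_force: [-0.3, -0.8, -1.6]
opening: 0.0125
gripper_force: 59.3
```

Request:
drive_tool([
  {"dx": -0.06,"dy": 0,"dz": 0,"rx": 0,"ry": 0,"rz": 0,"jaw": 1},
  {"dx": -0.11,"dy": 0,"dz": 0,"rx": 0,"ry": 0,"rz": 0,"jaw": 1},
  {"dx": -0.16,"dy": 0,"dz": 0,"rx": 0,"ry": 0,"rz": 0,"jaw": 1},
  {"dx": -0.19,"dy": 0,"dz": 0,"rx": 0,"ry": 0,"rz": 0,"jaw": 1},
  {"dx": -0.205,"dy": 0,"dz": 0,"rx": 0,"ry": 0,"rz": 0,"jaw": 1},
  {"dx": -0.21,"dy": 0,"dz": 0,"rx": 0,"ry": 0,"rz": 0,"jaw": 1},
])

```text
clock: 40.17
ee_pos: [0.5242, -0.0096, 0.0144]
tcp_rot: [[-0.984, 0.177, -0.001], [0.177, 0.984, -0.0], [0.001, -0.0, -1.0]]
contact_force: [-0.7, -2.1, 0.8]
opening: 0.0129
gripper_force: 61.1
```

Not touching yet. I'm pushing the last few millimetres until there is contact.

Request:
drive_tool([
  {"dx": -0.01,"dy": 0,"dz": 0.005,"rx": 0,"ry": 0,"rz": 0,"jaw": 1},
  {"dx": -0.018,"dy": 0,"dz": 0.01,"rx": 0,"ry": 0,"rz": 0,"jaw": 1},
  {"dx": -0.022,"dy": 0,"dz": 0.012,"rx": 0,"ry": 0,"rz": 0,"jaw": 1},
  {"dx": -0.022,"dy": 0,"dz": 0.012,"rx": 0,"ry": 0,"rz": 0,"jaw": 1},
])

```text
clock: 40.67
ee_pos: [0.5286, -0.0107, 0.0121]
tcp_rot: [[-0.984, 0.177, -0.0], [0.177, 0.984, -0.001], [0.0, -0.001, -1.0]]
contact_force: [-2.5, -4.6, -0.3]
opening: 0.013
gripper_force: 63.8
```

Request:
drive_tool([
  {"dx": -0.008,"dy": 0,"dz": 0,"rx": 0,"ry": 0,"rz": 0,"jaw": 1},
  {"dx": -0.014,"dy": 0,"dz": 0,"rx": 0,"ry": 0,"rz": 0,"jaw": 1},
  {"dx": -0.014,"dy": 0,"dz": 0,"rx": 0,"ry": 0,"rz": 0,"jaw": 1},
])

```text
clock: 41.05
ee_pos: [0.5293, -0.0108, 0.0116]
tcp_rot: [[-0.984, 0.177, -0.005], [0.177, 0.984, 0.0], [0.005, -0.001, -1.0]]
contact_force: [-7.9, -3.8, 5.3]
opening: 0.0129
gripper_force: 64.8
```

```bash
python3 - <<'E'
from h import *
v=np.array([.6127,.0754,-.178]);o=monitor.get_obs();print(o["ee_pos"],o["contact_force"])
p=imaging.grab_frame("wrist");g=cv2.cvtColor(np.ascontiguousarray(p["frame"]),cv2.COLOR_RGB2GRAY)
c,s=np.cos(v[2]),np.sin(v[2]);Rc=np.array([[c,s],[-s,c]])
for X in((-.086,-.118),(-.086,-.082)):
    rc=proj(p,W(v,(*X,.005)));q=cv2.cornerSubPix(g,np.float32([[rc[::-1]]]),(6,6),(-1,-1),(3,50,.01))[0,0];print(X,rc,q[::-1],"caddy xy",Rc@(at_z(p,q[::-1],.0055)[:2]-v[:2]))
for X,q,rc in corners(p,v): print(X,q,np.round(rc,1),"caddy",Rc@(at_z(p,q,.025)[:2]-v[:2]))
E
```

```text
[ 0.5293 -0.0108  0.0116] [-7.8719 -3.8089  5.2896]
(-0.086, -0.118) [229.8558 240.8251] [231.9518 242.7538] caddy xy [-0.0851 -0.1171]
(-0.086, -0.082) [229.8978 316.6594] [233.1128 317.9152] caddy xy [-0.0846 -0.0814]
[-0.09  -0.078  0.025] [238.725  329.1632] [235.9 331.8] caddy [-0.0888 -0.079 ]
[-0.05  -0.14   0.025] [320.6158 188.9068] [320.6 188.9] caddy [-0.05 -0.14]
```

The x force of −8 N shows the grip is against the wood, and the blade rear at caddy x ≈ −85 mm agrees. I'm releasing and retreating.

Request:
drive_tool([
  {"dx": 0.008,"dy": 0,"dz": 0,"rx": 0,"ry": 0,"rz": 0,"jaw": 1},
  {"dx": 0.008,"dy": 0,"dz": 0,"rx": 0,"ry": 0,"rz": 0,"jaw": 0.3},
  {"dx": 0.008,"dy": 0,"dz": 0,"rx": 0,"ry": 0,"rz": 0,"jaw": 0},
  {"dx": 0.008,"dy": 0,"dz": 0,"rx": 0,"ry": 0,"rz": 0,"jaw": 0},
  {"dx": 0.008,"dy": 0,"dz": -0.3,"rx": 0,"ry": 0,"rz": 0,"jaw": 0},
  {"dx": 0.008,"dy": 0,"dz": -0.6,"rx": 0,"ry": 0,"rz": 0,"jaw": 0},
  {"dx": 0.1,"dy": 0,"dz": -0.9,"rx": 0,"ry": 0,"rz": 0,"jaw": 0},
  {"dx": 0.1,"dy": 0,"dz": -0.9,"rx": 0,"ry": 0,"rz": 0,"jaw": 0},
  {"dx": 0.1,"dy": 0,"dz": -0.9,"rx": 0,"ry": 0,"rz": 0,"jaw": 0},
])

```text
clock: 42.22
ee_pos: [0.5119, -0.0068, 0.1922]
tcp_rot: [[-0.984, 0.177, 0.002], [0.177, 0.984, 0.001], [-0.001, 0.001, -1.0]]
contact_force: [-0.1, 0.3, -1.6]
opening: 0.0426
gripper_force: 0.0
```

```bash
python3 - <<'E'
from h import *
v=np.array([.6127,.0754,-.178]);o=monitor.get_obs();print(o["ee_pos"],o["contact_force"],o["clock"])
p=imaging.grab_frame("wrist");t=imaging.grab_frame("top");s=imaging.grab_frame("scene");g=cv2.cvtColor(np.ascontiguousarray(p["frame"]),cv2.COLOR_RGB2GRAY)
c,n=np.cos(v[2]),np.sin(v[2]);Rc=np.array([[c,n],[-n,c]])
for X in((-.086,-.118),(-.086,-.082)):
    rc=proj(p,W(v,(*X,.005)));q=cv2.cornerSubPix(g,np.float32([[rc[::-1]]]),(6,6),(-1,-1),(3,50,.01))[0,0];print(rc,q[::-1],"caddy xy",Rc@(at_z(p,q[::-1],.005)[:2]-v[:2]))
for X,q,rc in corners(p,v): print(X,"caddy",Rc@(at_z(p,q,.025)[:2]-v[:2]))
kn=[]
for cam in(p,s):
    im=cam["frame"].astype(int);m=(im[:,:,0]>90)&(im[:,:,0]>2.2*im[:,:,1])&(im[:,:,0]>2.2*im[:,:,2])
    e=proj(cam,W(v,(-.106,0,.095)));rr,cc=np.indices(m.shape);m&=np.hypot(rr-e[0],cc-e[1])<(30 if cam is p else 15)
    if m.any(): kn.append((cam,np.argwhere(m).mean(0)))
if len(kn)==2: print("knob",tri(kn))
a=p["frame"][120:420,150:510,::-1];b=s["frame"][170:310,210:350,::-1]
cv2.imwrite("pics/c20.png",np.hstack([cv2.resize(a,(432,360)),cv2.resize(b,(360,360))]))
E
```

```text
[ 0.5119 -0.0068  0.1922] [-0.0614  0.3192 -1.5574] 42.225
[189.607  260.6473] [190.1094 261.3346] caddy xy [-0.0855 -0.1173]
[189.607  296.1102] [190.058  297.1032] caddy xy [-0.0855 -0.081 ]
[-0.09  -0.078  0.025] caddy [-0.0896 -0.0822]
[-0.09   0.065  0.025] caddy [-0.0917  0.0613]
[0.09  0.065 0.025] caddy [0.09  0.065]
[-0.05  -0.14   0.025] caddy [-0.0485 -0.1406]
[ 0.07  -0.14   0.025] caddy [ 0.0659 -0.1393]
knob [0.506  0.0935 0.0945]
```

```bash
python3 -c "
from bench import order
print(order.sign_off())"
```

```text
the job is handed in; nothing more can be done
None
```

The job is handed in, with no verdict returned: the yellow, red and green rolls (the only ones I found) are on the post in that order, the keeper is closed in its catch, the spreader is fully in the slot, and no bystander was touched as far as I could see.

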